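# Hang the scrap pail on its bracket by the raised bail

## Task

Raise the folded-down wire bail of the small steel pail upright while the pail stays standing where it is, then lift the pail by the bail's wooden grip and hang it on the two-pronged bracket with the bail wire resting in the dips of both prongs, just behind the upturned tips. Lower it gently and let go only once the prongs bear its weight: no dropping, knocking or pressing hard on the bracket, and keep the pail from tipping over. Leave everything else on the bench alone.

Things in the scene. Friction and masses are not known exactly. Their poses are not given: they have to be found in the camera images.
- pail: small open steel pail, 300 to 530 g, on the bench: 110 mm across the rim, 94 mm across the foot, 85 mm high, wall 2.5 mm. Origin: centre of its underside; z up; its y axis joins the two ears the wire bail turns on (pivot line 77 mm above the origin, bail legs 61 mm to either side). The bail starts folded down towards the pail's -x side.
- bail (a joint): angle of the bail about the ears: 0 = upright, growing as it folds to the pail's -x side (1.57 = level). Starts at 1.2 to 1.5, stops at -1.6 and 1.6. The ears are slightly stiff (about 0.03 N m), so it stays where it is left; a rough pull drags or tips the light pail.
- bail_grip: wooden grip amid the bail's straight top bar: cylinder 13 mm thick, 34 mm long, turning freely on the wire. Origin: its centre, 95 mm from the pivot line; its y axis runs along the wire (as the pail's y). The bare 5 mm wire reaches 50 mm either side of the centre, then bends into the legs. With the bail upright, 84 mm are free between wire and rim level.
- bracket: hanging bracket fixed to the bench: grey base plate, round post 22 mm thick and 295 mm high (axis 10 mm to +x of the origin) and, clamped on it, a head with two level steel prongs pointing along -x. Origin: on the bench at the post's foot, z up. Prongs are 7 mm round, rigid, 62 mm apart centre to centre (y = -31, +31 mm), from a cross bar at x = -15 to -3 mm. Over 15 N on it does damage.
- dip_foot (a point): point on the bench straight below the middle of the two dips (bracket x = -100 mm), axes as the bracket's. Prongs run straight and level out to x = -86 mm (bracket), then dip 7 mm, bottom at x = -95 to -105 mm, then rise to an upturned tip ending at x = -120 mm, its top 18 mm above the axis of the straight part. A wire in the dips has its centre 1 mm below that axis.
- post_top (a point): top end of the post, 295 mm above the bench. The head is clamped lower down, at another height each time, which NO pose here tells: the axis of the straight prongs lies 220 to 255 mm above the bench. See or feel it. The head does not slide.
- pot: a plain open steel pot of the pail's size (110 mm across, 85 mm high) but with no bail and no ears. Bystander; origin at the centre of its underside.
- glue: white plastic glue bottle, 60 mm across, 170 mm high. Bystander; origin at the centre of its underside.
- jar: glass jar with a metal cap, 72 mm across, 100 mm high. Bystander; origin at the centre of its underside.
- mallet: wooden joiner's mallet lying on its side, 260 mm long, head 110 mm wide and 60 mm high at its +x end. Bystander; origin at the centre of its underside.
- sanding_block: cork sanding block 70 x 100 x 28 mm. Bystander; origin at the centre of its underside.
- offcut: wooden offcut 200 x 45 x 35 mm, long along its x. Bystander; origin at the centre of its underside.
- tape: roll of paper tape lying flat, 100 mm across, 24 mm high. Bystander; origin at the centre of its underside.
Not all that is in view belongs to the job. What is shaped like the pail but red is not meant.

How it is judged:
By the outcome, as a careful person would: the job done as asked, in the order asked, and still so for the second after the job is handed in, with the robot touching nothing.
It also fails if it takes over 72 s, if anything falls off the work surface, if the arm or the gripper's body presses on something with over 40 N, if the wrist force passes 120 N, or if a joint passes its speed limit or range.

## Robot

A 6-joint arm with a two-finger parallel gripper is mounted at the origin on the work surface. World frame = base frame: x ahead of the robot, y to its left, z up, the work surface at z = 0. Lengths are in m, angles in rad, forces in N, time in s.
With the tool pointing down it reaches from about 0.35 to 0.725 m from the base axis. Payload 4.3 kg.
Tool frame: the origin (TCP) lies on the front face of the gripper's body, between the roots of the fingers; the fingertips stand 73 mm ahead of it and the grasp point (between the pads) lies 54 mm ahead of it; x points along the fingers, z is the direction in which the jaws open and shut, and the axes are right-handed (so a half turn about x gives the same grasp; the last joint's range is limited). The gripper opens to 85 mm and grips with 20 to 120 N. Pads are 22 mm wide; open, the fingers measure 114 mm over their backs; the gripper's body (76 mm by 85 mm) begins 54 mm behind the grasp point. The pads swing forward as they close: fully open they stand 13 mm farther back than shut.
Start: joints at [-1.377, 0.377, 0.081, 1.274, 0, 1.46], TCP at [0.172, -0.549, 0.304] pointing down, gripper open.
Joint ranges: [-2.72, 2.72], [-0.84, 1.66], [-1.02, 1.22], [-1.77, 2.12], [-1.37, 1.28], [-3.14, 3.14]. Speed limits (rad/s): [2.57, 2.57, 3.14, 3.14, 3.14, 3.14].

## Interface

Orientations are given as [roll, pitch, yaw] about the fixed x, y, z axes, in that order (R = Rz(yaw) Ry(pitch) Rx(roll)).
In Python, from workcell import robot, vision gives the robot as it stands.
- The arm moves only by the tool drive_tool, never from a script. Its argument "deltas" is a list that holds one entry, the list of rows, each a list of 7 numbers: the shift along the tool's x, y, z in m, then the turn, a rotation vector about the tool's x, y, z in degrees, then the gripper command: -1 is shut, 1 is fully open, values between are in proportion. A call has 1 to 8 rows; each row shifts and turns the commanded pose from where the row before left it, along the tool's axes as they then stand; what a row does not reach is not made up. A row lasts 1/12 s, in which the tool goes at most 41.7 mm and 7.16 degrees, less where a joint would pass 70% of its speed; a pose out of reach is approached as far as the arm can. A call with a gripper value outside its range is refused whole. The fingers move at their own pace and stop on an object; "force" is the grip in N (left out, the last holds). Time passes only in rows, so rows that do not move let the fingers close. It gives the time, the measured TCP pose, the force and the opening at its end, in the units of the state.
- robot.get_obs(): the state, without advancing time (a new reading comes with each control period).
- vision.grab_frame(name): name is "scene" or "side" or "wrist"; returns (picture, depth): 384x512x3 uint8, red, green, blue; 384x512 float32, m along the optical axis (not along the pixel's ray), 0 where there is no reading.
- vision.camera_model(name): a dict with "fx", "fy", "cx", "cy" (pixels), "world_from_camera" (4x4, takes a point from camera to world coordinates); the wrist camera has in their place "hand_eye" (4x4, takes a point from camera to tool coordinates, whose origin is the TCP and whose axes are the tool frame's). Camera axes: x right, y up, looking along -z (the intrinsics and any distortion apply to the point x, -y, -z); pixel columns grow to the right and rows downward; lengths in m; the calibration is good to about 2 mm. A picture is of the moment at which its call begins: read the wrist's pose just before it. camera_model takes no time and is no camera call.
- robot.hand_in(): hands the job in, once; it reports no verdict.
The state is a dict: "clock": time; "q": joint angles; "dq": joint speeds; "effort": joint torques, N m; "tcp_pos": TCP position; "orientation": TCP orientation; "contact_force": force on the tool from outside, world axes, zero at the start; "torque": the same for the moment, N m; "opening": opening from 0.0 (shut) to 1.0 (fully open).
Only numpy, scipy, OpenCV 4.12 (cv2) and the standard library are available. Lean on these libraries where they do the work, as an engineer would, in place of code of your own. Each camera call takes 0.05 s, during which the arm holds its last target.

## Working session

There is one attempt and no reset: what is moved stays moved. The work goes in short steps, Python scripts to look and compute and a tool call to move; the robot and the scene stay as the last step left them, time stands still between calls to the robot, and variables do not carry over. Pictures are saved under pics/ and viewed, and the job is handed in when it is done.

Besides the shell and the picture viewer there is one more tool, called after "Request:" as a command line: name --argument value ..., lists and objects as JSON in quotes. drive_tool: Moves the arm, as the interface text tells. Its arguments: {"type":"object","properties":{"deltas":{"type":"array"},"force":{"type":"number"}},"required":["deltas"]}

```bash
ls; mkdir -p pics
python3 - <<'E'
from workcell import robot, vision
import cv2,numpy as np
o=robot.get_obs();print(o)
for n in("scene","side","wrist"):
    p,d=vision.grab_frame(n);cv2.imwrite(f"pics/{n}0.png",p[:,:,::-1]);np.save(f"pics/{n}0.npy",d)
    print(n,{k:np.round(v,4).tolist() for k,v in vision.camera_model(n).items()})
print(robot.get_obs()['clock'])
E
```

```text
pics
{'clock': 0.0, 'q': array([-1.37730023e+00,  3.78049724e-01,  7.96560951e-02,  1.27439443e+00,
        1.44809648e-06,  1.46052113e+00]), 'dq': array([ 0.000368  ,  0.00108619,  0.00129388,  0.00091365,  0.00035171,
       -0.00226857]), 'effort': array([ 1.86279776e-04, -4.63605881e+01,  2.69875377e+01,  2.09133880e-02,
       -2.70318587e-04, -4.63255290e-06]), 'tcp_pos': array([ 0.17191846, -0.54817859,  0.30298003]), 'orientation': array([3.03059041, 1.56880459, 1.76356537]), 'contact_force': array([-0.32270934,  0.03309964,  0.05790277]), 'torque': array([ 0.01824956,  0.00684946, -0.01153174]), 'opening': 1.00296487811907}
scene {'fx': 438.4055, 'fy': 438.4055, 'cx': 249.2851, 'cy': 188.222, 'world_from_camera': [[-0.8066, -0.4553, 0.3769, 1.063], [0.5911, -0.6193, 0.5168, 0.756], [-0.0018, 0.6396, 0.7687, 1.2961], [0.0, 0.0, 0.0, 1.0]]}
side {'fx': 374.8725, 'fy': 374.8725, 'cx': 250.9051, 'cy': 186.0886, 'world_from_camera': [[-0.6995, 0.3614, -0.6166, -0.2501], [-0.7144, -0.3781, 0.5888, 0.7228], [-0.0204, 0.8523, 0.5226, 0.8153], [0.0, 0.0, 0.0, 1.0]]}
wrist {'fx': 323.8193, 'fy': 323.8193, 'cx': 256.9366, 'cy': 191.3704, 'hand_eye': [[-0.0005, 0.3268, -0.9451, -0.0683], [-0.0005, 0.9451, 0.3268, 0.085], [1.0, 0.0006, -0.0003, 0.0004], [0.0, 0.0, 0.0, 1.0]]}
0.15
```

View pics/scene0.png

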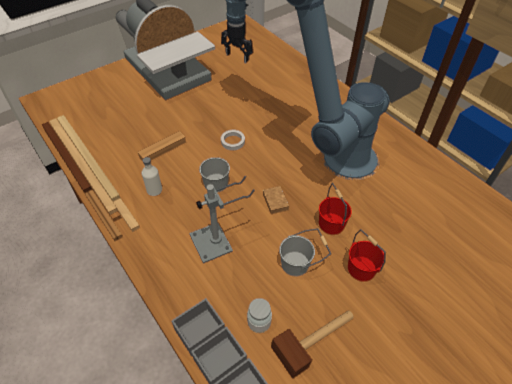

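View pics/side0.png

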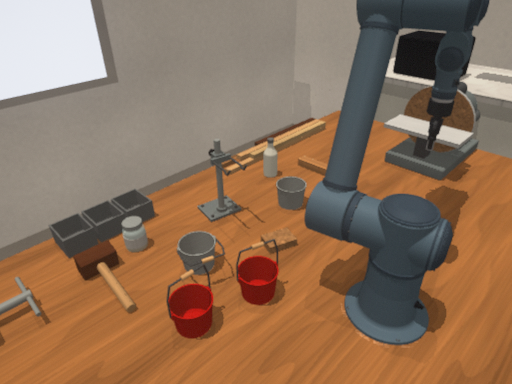

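View pics/wrist0.png

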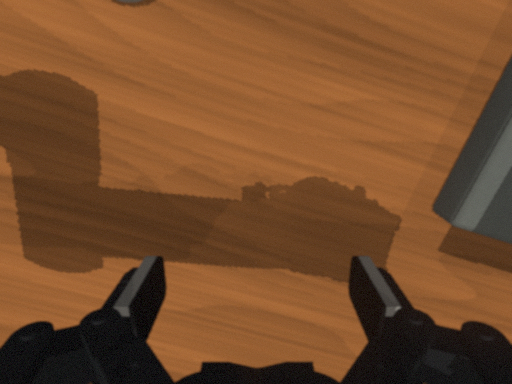

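The steel pail is at scene (297,255), with its bail folded to the right and the grip at about (322,240). The things that could be mistaken for it are the pot without a bail at (215,173) and the red pails at (334,215) and (366,261). The bracket is at (210,220). Next I'll take a close crop and measure.

```bash
cat > h.py <<'E'
from workcell import robot, vision
import cv2,numpy as np
from scipy.spatial.transform import Rotation as R
def cloud(n,d,T=None):
    c=vision.camera_model(n)
    if T is None: T=c["world_from_camera"]
    v,u=np.mgrid[:384,:512]
    X=np.stack([(u-c["cx"])/c["fx"]*d,-(v-c["cy"])/c["fy"]*d,-d,np.ones_like(d)],-1)
    return (X@np.asarray(T).T)[...,:3]
def proj(n,P,T=None):
    c=vision.camera_model(n)
    if T is None: T=c["world_from_camera"]
    P=np.atleast_2d(P);q=np.c_[P,np.ones(len(P))]@np.linalg.inv(T).T
    return np.c_[c["cx"]+c["fx"]*q[:,0]/-q[:,2], c["cy"]+c["fy"]*q[:,1]/q[:,2]]
E
python3 - <<'E'
from h import *
a=cv2.imread('pics/scene0.png')[140:290,180:400];b=cv2.imread('pics/side0.png')[130:300,140:310]
cv2.imwrite('pics/c1.png',cv2.resize(a,None,fx=3.6,fy=3.6,interpolation=3))
cv2.imwrite('pics/c2.png',cv2.resize(b,None,fx=3.5,fy=3.5,interpolation=3))
ds=np.load('pics/scene0.npy');P=cloud('scene',ds)
dd=np.load('pics/side0.npy');Q=cloud('side',dd)
for n,X,pts in(('scene',P,[(297,255),(322,240),(210,189),(215,260),(243,181),(252,195)]),('side',Q,[(197,250),(218,143),(200,275)])):
    for u,v in pts: print(n,u,v,X[v,u].round(4))
E
```

```text
scene 297 255 [0.4741 0.2226 0.0058]
scene 322 240 [0.4134 0.2646 0.0954]
scene 210 189 [0.6688 0.0182 0.2974]
scene 215 260 [ 0.707   0.0692 -0.0032]
scene 243 181 [0.5393 0.0039 0.2312]
scene 252 195 [ 0.4387 -0.0826 -0.0006]
side 197 250 [0.5343 0.2183 0.0195]
side 218 143 [0.6487 0.0113 0.2871]
side 200 275 [0.456  0.2691 0.0007]
```

View pics/c1.png

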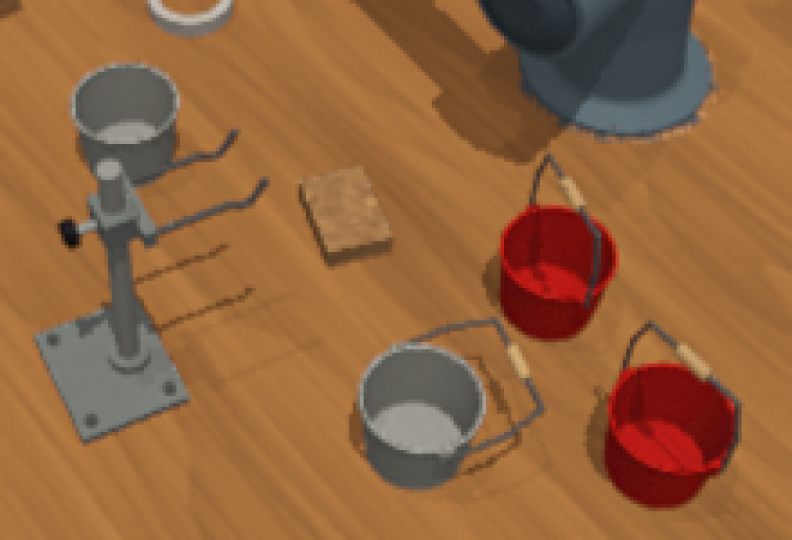

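View pics/c2.png

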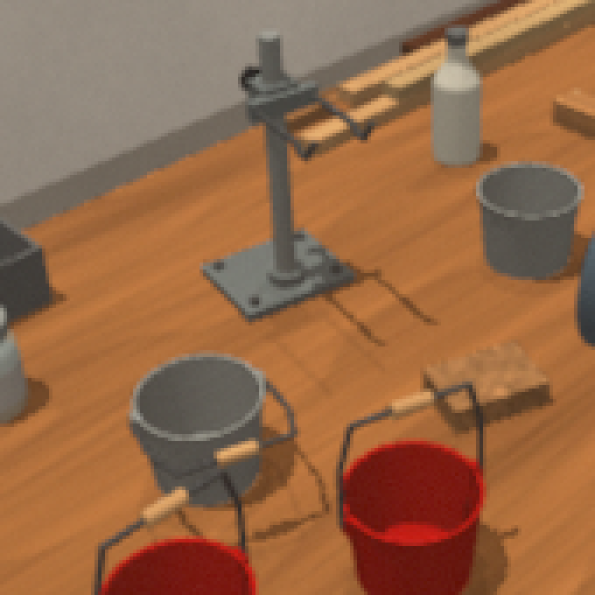

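Run:
```python
from h import *
from scipy.optimize import least_squares
def fitc(p,r=None):
    f=(lambda x: np.hypot(p[:,0]-x[0],p[:,1]-x[1])-(x[2] if r is None else r))
    s=least_squares(f,[*p.mean(0)[:2],.054],loss='soft_l1',f_scale=.002);return s.x.round(4),len(p),np.abs(s.fun).mean().round(4)
C={}
for n in('scene','side'):
    im=cv2.imread(f'pics/{n}0.png')[:,:,::-1].astype(int);X=cloud(n,np.load(f'pics/{n}0.npy'));C[n]=(im,X)
    z=X[...,2]; red=(im[...,0]>90)&(im[...,1]<40)&(im[...,2]<60)
    sat=im.max(-1)-im.min(-1); grey=sat<30
    # rim top
    def near(x,y,r): return np.hypot(X[...,0]-x,X[...,1]-y)<r
    m=grey&near(.48,.22,.075)&(z>.081)&(z<.092)
    print(n,'pail rim',fitc(X[m],.054))
    for c in((.41,.35),(.36,.22),(.45,.35),(.35,.25)):
        pass
    m=red&(z>.081)&(z<.095); 
    k,l=cv2.connectedComponents((m).astype(np.uint8),connectivity=8)
    for i in range(1,k):
        if (l==i).sum()>25: print('red',X[l==i].mean(0).round(3),(l==i).sum())
    wood=(im[...,0]>170)&(im[...,1]>130)&(im[...,2]>80)&(z>.06)&(z<.25)&(X[...,0]>.2)&(X[...,0]<.56)&(X[...,1]>.05)
    k,l=cv2.connectedComponents(wood.astype(np.uint8),connectivity=8)
    for i in range(1,k):
        s=l==i
        if s.sum()>8:
            q=X[s];c=q.mean(0);w,v=np.linalg.eigh(np.cov(q.T));print('wood',np.argwhere(s).mean(0).round(1),c.round(4),s.sum(),'dir',v[:,2].round(2),'sd',np.sqrt(w).round(4))
    m=grey&(z>.21)&(z<.29)&(X[...,0]>.45)&(X[...,0]<.75)&near(.6,.02,.15)
    q=X[m];print('br',len(q),q.min(0).round(3),q.max(0).round(3))
    np.save(f'pics/br_{n}.npy',np.c_[np.argwhere(m),q])
    m=near(.66,.02,.04)&(z>.28)&(z<.31);print('post top',X[m].mean(0).round(4),m.sum(), X[m][:,2].max().round(4))
```

```text
scene pail rim (array([0.4997, 0.2413, 0.054 ]), 118, np.float64(0.0034))
red [0.298 0.15  0.085] 39
red [0.329 0.227 0.086] 30
red [0.348 0.38  0.086] 106
wood [193. 339.] [0.2888 0.1949 0.1769] 23 dir [-0.33 -0.94 -0.07] sd [0.0026 0.0031 0.0101]
wood [239.9 323.5] [0.4114 0.2688 0.0994] 30 dir [-0.38 -0.92 -0.09] sd [0.0024 0.0038 0.0101]
wood [239.7 372.4] [0.3337 0.3871 0.1766] 30 dir [-0.04  1.   -0.03] sd [0.0022 0.0028 0.0091]
br 383 [ 0.531 -0.022  0.212] [0.711 0.066 0.29 ]
post top [0.6653 0.0119 0.2918] 50 0.2991
side pail rim (array([0.4956, 0.2428, 0.054 ]), 128, np.float64(0.002))
red [0.282 0.192 0.085] 187
red [0.328 0.382 0.085] 236
wood [244.1 257.5] [0.2843 0.1938 0.1773] 30 dir [-0.29 -0.95 -0.07] sd [0.0017 0.0022 0.0096]
wood [258.2 207.4] [0.4094 0.2681 0.097 ] 31 dir [-0.65  0.45  0.61] sd [0.0019 0.0092 0.0143]
wood [273.6 186.6] [0.3293 0.387  0.1774] 40 dir [-0.01  1.    0.07] sd [0.0014 0.0023 0.0092]
br 348 [ 0.524 -0.026  0.213] [0.709 0.066 0.29 ]
post top [0.657  0.0124 0.2898] 40 0.2963
```

Run:
```python
from h import *
for n in('scene','side'):
    b=np.load(f'pics/br_{n}.npy')
    s=b[(b[:,2]<.64)]
    s=s[np.argsort(s[:,2])]
    print(n,len(s))
    for r in s[::3]: print(r[1::-1].astype(int),r[2:].round(4))
X=cloud('scene',np.load('pics/scene0.npy'));print('pot',X[173,215],X[165,203],X[165,228])
```

```text
scene 105
[245 176] [0.5309 0.0036 0.2495]
[243 178] [ 0.5353 -0.0015  0.2382]
[242 181] [0.5423 0.0026 0.2321]
[252 191] [0.5444 0.0593 0.2388]
[241 182] [0.546  0.0022 0.2294]
[251 193] [0.5501 0.0618 0.2355]
[250 195] [0.5543 0.0622 0.229 ]
[249 196] [0.558  0.0619 0.2265]
[236 183] [ 0.5625 -0.0021  0.2318]
[235 183] [ 0.565  -0.004   0.2318]
[245 196] [0.5691 0.056  0.2288]
[244 196] [0.5716 0.0541 0.2287]
[243 196] [0.5761 0.0552 0.2331]
[242 197] [0.5802 0.0555 0.2315]
[241 197] [0.5829 0.0539 0.2318]
[228 185] [ 0.5876 -0.0106  0.2314]
[239 198] [0.5894 0.0522 0.23  ]
[238 198] [0.5925 0.0514 0.2315]
[237 199] [0.5989 0.0551 0.235 ]
[224 186] [ 0.6005 -0.0142  0.232 ]
[235 199] [0.6024 0.0492 0.2317]
[223 187] [ 0.6061 -0.0114  0.2338]
[222 187] [ 0.6082 -0.0141  0.2327]
[233 200] [0.6119 0.0524 0.2371]
[232 201] [0.6135 0.0489 0.2297]
[231 201] [0.6178 0.0499 0.234 ]
[230 201] [0.6204 0.0482 0.2342]
[218 189] [ 0.621  -0.0181  0.228 ]
[229 202] [0.6246 0.0488 0.233 ]
[228 202] [0.6277 0.048  0.2345]
[227 202] [0.6299 0.0457 0.2339]
[215 189] [ 0.6332 -0.0155  0.2394]
[226 20
[... 1132 characters left out ...]
256  0.23  ]
[226 156] [ 0.6344 -0.0079  0.2365]
[217 163] [0.6348 0.0328 0.2251]
[222 159] [0.635  0.0099 0.2315]
[221 158] [0.6352 0.0138 0.2367]
[220 162] [0.6356 0.019  0.2233]
[222 157] [0.6361 0.0085 0.2382]
[225 160] [ 0.6366 -0.0042  0.2218]
[223 161] [0.6367 0.0048 0.2213]
[214 162] [0.6376 0.0429 0.2318]
[220 157] [0.638  0.0155 0.2401]
[220 159] [0.6382 0.016  0.2326]
[219 161] [0.6383 0.0208 0.2269]
[225 155] [ 0.6386 -0.0073  0.2391]
[218 161] [0.639  0.0246 0.228 ]
[222 156] [0.6393 0.0056 0.2398]
[216 161] [0.6396 0.0326 0.2308]
[221 160] [0.64   0.0106 0.2262]
pot [ 0.49205924 -0.25638394  0.00343073] [ 0.54008356 -0.25714953  0.07994752] [ 0.46599587 -0.19805593  0.08395982]
```

```bash
cat >> h.py <<'E'
# bracket prong centre lines in bracket frame (z relative to axis)
_x=np.array([-.015,-.086,-.095,-.105,-.113,-.120]);_z=np.array([0,0,-.007,-.007,.003,.0165])
def prongs(p,N=120):
    s=np.interp(np.linspace(0,1,N),np.linspace(0,1,len(_x)),np.arange(len(_x)))
    L=np.cumsum(np.r_[0,np.hypot(np.diff(_x),np.diff(_z))]);t=np.linspace(0,L[-1],N)
    x=np.interp(t,L,_x);z=np.interp(t,L,_z);c,s=np.cos(p[2]),np.sin(p[2])
    return np.concatenate([np.c_[p[0]+c*x-s*y,p[1]+s*x+c*y,p[3]+z] for y in(-.031,.031)])
E
python3 - <<'E'
from h import *
from scipy.optimize import least_squares
from scipy.spatial import cKDTree
B={n:np.load(f'pics/br_{n}.npy') for n in('scene','side')}
for sel in(['scene'],['side'],['scene','side']):
    q=np.concatenate([B[n][B[n][:,2]<.625][:,2:] for n in sel])
    f=lambda p:cKDTree(prongs(p)).query(q)[0]-.0035
    s=least_squares(f,[.655,.015,-.18,.231],loss='soft_l1',f_scale=.002,diff_step=1e-4,x_scale=[.01,.01,.1,.01])
    print(sel,s.x.round(4),np.abs(s.fun).mean().round(4),'dip',(s.x[:2]-.1*np.array([np.cos(s.x[2]),np.sin(s.x[2])])).round(4))
p=s.x
for n,(a,b,c,d) in dict(scene=(160,215,190,270),side=(140,190,200,260)).items():
    im=cv2.imread(f'pics/{n}0.png');k=8
    I=cv2.resize(im[a:b,c:d],None,fx=k,fy=k,interpolation=cv2.INTER_NEAREST)
    for u,v in proj(n,prongs(p)): cv2.circle(I,(int((u-c+.5)*k),int((v-a+.5)*k)),1,(0,255,0),-1)
    cv2.imwrite(f'pics/ov_{n}.png',I)
T=robot.get_obs();r=R.from_euler('xyz',T['orientation']).as_matrix();print(r.round(3))
E
```

```text
['scene'] [ 0.6538  0.0117 -0.1924  0.2306] 0.0011 dip [0.5556 0.0309]
['side'] [ 0.6513  0.0113 -0.1882  0.23  ] 0.0008 dip [0.553 0.03 ]
['scene', 'side'] [ 0.6523  0.0116 -0.1879  0.2303] 0.0011 dip [0.5541 0.0303]
[[-0.     0.954  0.299]
 [ 0.002  0.299 -0.954]
 [-1.     0.    -0.002]]
```

View pics/ov_scene.png

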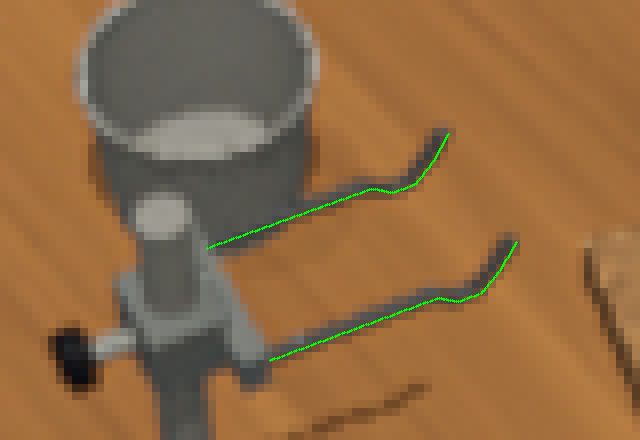

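View pics/ov_side.png

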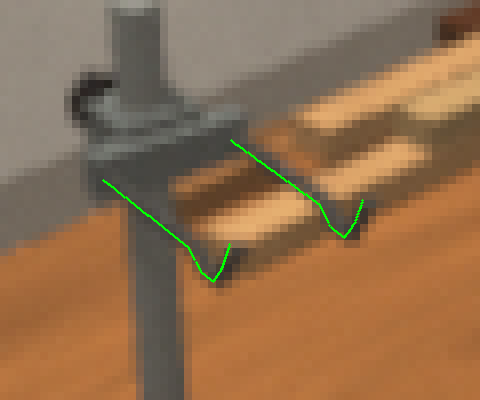

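Request:
drive_tool --deltas '[[[-0.035, 0, 0, 0, 0, 0, 1], [-0.035, 0, 0, 0, 0, 0, 1], [-0.03, 0.01, -0.01, 0, 0, 0, 1], [0, 0.032, -0.026, 0, 0, 0, 1], [0, 0.032, -0.026, 0, 0, 0, 1], [0, 0.032, -0.026, 0, 0, 0, 1], [0, 0.032, -0.026, 0, 0, 0, 1], [0, 0.032, -0.026, 0, 0, 0, 1]]]'

```text
clock: 0.82
tcp_pos: [0.2929, -0.3624, 0.4037]
orientation: [2.392, 1.571, 1.124]
contact_force: [0.4, -0.2, 0.2]
opening: 1.0
```

Request:
drive_tool --deltas '[[[0, 0.032, -0.026, 0, 0, 0, 1], [0, 0.032, -0.026, 0, 0, 0, 1], [0, 0.032, -0.026, 0, 0, 0, 1], [0, 0.032, -0.026, 0, 0, 0, 1], [0, 0.032, -0.026, 0, 0, 0, 1], [0, 0.032, -0.026, 0, 0, 0, 1], [0, 0.032, -0.026, 0, 0, 0, 1], [0, 0.032, -0.026, 0, 0, 0, 1]]]'

```text
clock: 1.48
tcp_pos: [0.475, -0.0871, 0.4038]
orientation: [-0.689, 1.571, -1.956]
contact_force: [1.1, -1.2, 0.1]
opening: 0.997
```

Request:
drive_tool --deltas '[[[0, 0, 0, -7, 0, 0, 1], [0, 0, 0, -7, 0, 0, 1], [0, 0, 0, -7, 0, 0, 1], [0, 0, 0, -7, 0, 0, 1], [0, 0, 0, -7, 0, 0, 1], [0, 0, 0, -7, 0, 0, 1], [0, 0, 0, -7, 0, 0, 1], [0, 0, 0, -7, 0, 0, 1]]]'

```text
clock: 2.15
tcp_pos: [0.4742, -0.0891, 0.4036]
orientation: [-3.025, 1.57, 2.975]
contact_force: [0.8, -0.1, -0.3]
opening: 0.998
```

Request:
drive_tool --deltas '[[[0, 0.034, 0.01, 0, 0, 0, 1], [0, 0.034, 0.01, 0, 0, 0, 1], [0, 0.034, 0.01, 0, 0, 0, 1], [0, 0.034, 0.01, 0, 0, 0, 1], [0, 0, 0, -6, 0, 0, 1], [0, 0, 0, 0, 0, 0, 1], [0, 0, 0, 0, 0, 0, 1]]]'

```text
clock: 2.73
tcp_pos: [0.5514, 0.0299, 0.4034]
orientation: [-2.606, 1.57, -2.793]
contact_force: [-0.3, 0.3, -0.6]
opening: 1.0
```

```bash
cat >> h.py <<'E'
def wrist_T(o):
    M=np.eye(4);M[:3,:3]=R.from_euler('xyz',o['orientation']).as_matrix();M[:3,3]=o['tcp_pos']
    return M@np.asarray(vision.camera_model('wrist')['hand_eye'])
def snap(tag):
    o=robot.get_obs();p,d=vision.grab_frame('wrist');T=wrist_T(o)
    cv2.imwrite(f'pics/{tag}.png',p[:,:,::-1]);np.savez(f'pics/{tag}.npz',d=d,T=T,im=p);return o,p,d,T
E
python3 - <<'E'
from h import *
o,p,d,T=snap('w1');print(o['tcp_pos'],o['q'].round(3))
E
```

```text
[0.55143494 0.02986783 0.40343069] [-0.061  0.331  0.27   1.511 -0.     1.697]
```

View pics/w1.png

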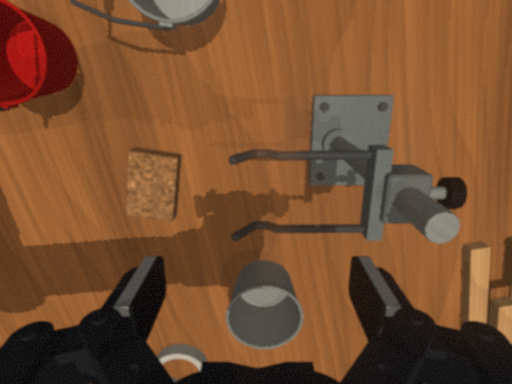

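The wrist view shows both prongs from above: straight parts at rows 155 and 229, tips at (235,159) and (238,235), cross bar at column 377. The pail is at the top (180,5). I'll fit the bracket model to this view.

Run:
```python
from h import *
from scipy.optimize import least_squares
from scipy.spatial import cKDTree
z=np.load('pics/w1.npz');X=cloud('wrist',z['d'],z['T']);im=z['im'].astype(int)
m=(im.max(-1)-im.min(-1)<30)&(X[...,2]>.215)&(X[...,2]<.27);m[:,372:]=0;m[250:]=0
m&=(np.abs(X[...,1]-.03)<.06)
q=X[m];uv=np.argwhere(m)[:,::-1];print(len(q),z['d'].min())
f=lambda p:cKDTree(prongs(p)).query(q)[0]-.0035
s=least_squares(f,[.655,.015,-.18,.231],loss='soft_l1',f_scale=.002,diff_step=1e-4,x_scale=[.01,.01,.1,.01])
print(s.x.round(4),np.abs(s.fun).mean(),'dip',(s.x[:2]-.1*np.array([np.cos(s.x[2]),np.sin(s.x[2])])).round(4))
I=cv2.resize(im[130:260,215:400].astype(np.uint8)[:,:,::-1],None,fx=4,fy=4,interpolation=0)
for col,p in(((0,255,0),s.x),((0,0,255),[.6523,.0116,-.1879,.2303])):
  for u,v in proj('wrist',prongs(p),z['T']): cv2.circle(I,(int((u-215+.5)*4),int((v-130+.5)*4)),1,col,-1)
cv2.imwrite('pics/ov_w1.png',I)
# straight prong top z per column
for c in range(260,365,15):
  for r0,r1 in((140,170),(215,245)):
    k=np.argmax(np.where(m[r0:r1,c],X[r0:r1,c,2],0))+r0;print(c,k,X[k,c].round(4),end=' | ')
print()
```

```text
2378 0.0
[ 0.6552  0.0126 -0.1813  0.2332] 0.004394347638326598 dip [0.5569 0.0307]
260 140 [ 0.5564  0.0287 -0.0017] | 260 227 [ 0.5484 -0.003   0.2249] | 275 156 [0.5709 0.0559 0.2308] | 275 228 [ 0.5609 -0.0028  0.2322] | 290 156 [0.5819 0.0544 0.2333] | 290 231 [ 0.5725 -0.0078  0.232 ] | 305 154 [0.5933 0.0536 0.2323] | 305 231 [ 0.5845 -0.0097  0.2328] | 320 158 [0.6039 0.0487 0.2332] | 320 230 [ 0.5966 -0.011   0.2328] | 335 157 [0.6152 0.0472 0.2328] | 335 231 [ 0.6085 -0.0142  0.2329] | 350 158 [0.6263 0.0442 0.2325] | 350 230 [ 0.6207 -0.0159  0.2323] |
```

View pics/ov_w1.png

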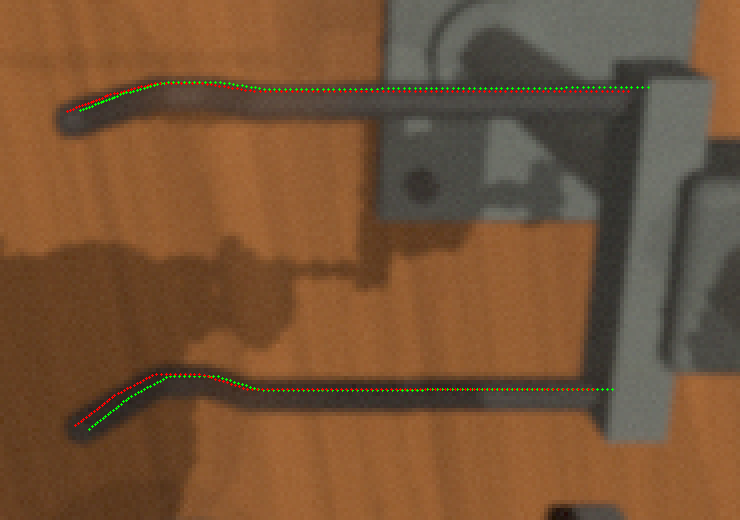

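Request:
drive_tool --deltas '[[[0, 0.03, -0.02, 0, 0, 0, 1], [0, 0.03, -0.02, 0, 0, 0, 1], [0, 0.03, -0.02, 0, 0, 0, 1], [0, 0.03, -0.02, 0, 0, 0, 1], [0, 0.03, -0.02, 0, 0, 0, 0.2], [0.02, 0.03, -0.02, 0, 0, 0, -0.3], [0.03, 0.02, -0.02, 6, 0, 0, -0.3], [0.03, 0, 0, 0, 0, 0, -0.3]]]' --force 30

```text
clock: 3.45
tcp_pos: [0.4487, 0.2548, 0.3244]
orientation: [1.274, 1.567, 0.982]
contact_force: [-0.1, -0.1, -0.6]
opening: 0.454
```

Request:
drive_tool --deltas '[[[0, 0, 0, 0, 0, 0, -0.3], [0, 0, 0, 0, 0, 0, -0.3], [0, 0, 0, 0, 0, 0, -0.3], [0, 0, 0, 0, 0, 0, -0.3]]]'

```text
clock: 3.78
tcp_pos: [0.4526, 0.2515, 0.3265]
orientation: [0.629, 1.566, 0.337]
contact_force: [-0.3, -0.8, -0.9]
opening: 0.347
```

Run:
```python
from h import *
o,p,d,T=snap('w2');print(o['tcp_pos'],o['q'].round(3),o['opening'],R.from_euler('xyz',o['orientation']).as_matrix().round(3).tolist(),o['contact_force'],o['torque'])
```

```text
[0.45264208 0.25147953 0.32652888] [ 0.385  0.251 -0.037  1.278 -0.     2.248] 0.3468959720035087 [[0.004, 0.288, 0.958], [0.002, 0.958, -0.288], [-1.0, 0.003, 0.004]] [-0.26456912 -0.80977437 -0.94586428] [-0.0011332   0.00654947 -0.01081667]
```

View pics/w2.png

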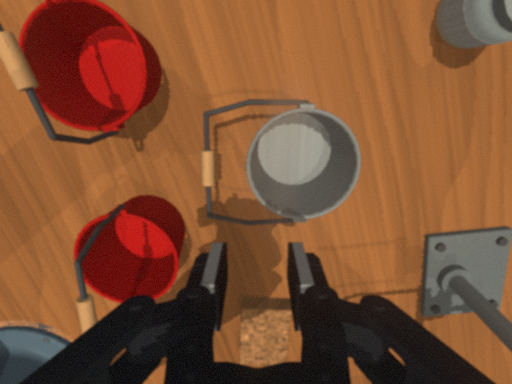

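Run:
```python
from h import *
from scipy.optimize import least_squares
z=np.load('pics/w2.npz');X=cloud('wrist',z['d'],z['T']);im=z['im'].astype(int)
g=(im[...,0]>150)&(im[...,2]>70)&(im[...,0]-im[...,2]>40);g2=np.zeros_like(g);g2[148:190,198:218]=g[148:190,198:218]
print('grip px',np.argwhere(g2).mean(0),g2.sum(),'pos',np.median(X[g2],0).round(4),'zmax',np.percentile(X[g2][:,2],90).round(4))
# intrinsics rays
c=vision.camera_model('wrist');T=z['T']
def ray(u,v,h):
    r=T[:3,:3]@np.array([(u-c['cx'])/c['fx'],-(v-c['cy'])/c['fy'],-1]);t=(h-T[2,3])/r[2];return (T[:3,3]+t*r)[:2]
v,u=np.argwhere(g2).mean(0)
for h in(.09,.097,.103):print('ray grip',h,ray(u,v,h).round(4))
a,b=ray(208,115,.097),ray(209,215,.097);print('wire ends',a,b,np.degrees(np.arctan2(*(a-b)[::-1])),np.linalg.norm(a-b))
# rim ellipse by eye extents: outer edge
grey=((im.max(-1)-im.min(-1))<28).astype(np.uint8);grey[:95]=0;grey[222:]=0;grey[:,:240]=0;grey[:,365:]=0
cs,_=cv2.findContours(grey,0,1);k=max(cs,key=cv2.contourArea);e=k[:,0,:]
P=np.array([ray(u,v,.085) for u,v in e])
s=least_squares(lambda x:np.hypot(P[:,0]-x[0],P[:,1]-x[1])-x[2],[.5,.24,.055],loss='soft_l1',f_scale=.001);print('rim',s.x.round(4),len(e))
m=(X[...,2]>.08)&(X[...,2]<.09)&grey.astype(bool);q=X[m];s=least_squares(lambda x:np.hypot(q[:,0]-x[0],q[:,1]-x[1])-.054,[.5,.24],loss='soft_l1',f_scale=.001);print('rim depth',s.x.round(4),len(q))
w=(X[...,2]>.07)&(X[...,2]<.12);w[:,:195]=0;w[:,222:]=0;w[:105]=0;w[220:]=0
q=X[w];print('wire z along',[ (q[np.abs(q[:,1]-y)<.008][:,2].max().round(4) if (np.abs(q[:,1]-y)<.008).any() else None) for y in np.arange(.22,.33,.015)])
```

```text
grip px [167.86069652 206.85323383] 402 pos [0.4106 0.2705 0.0983] zmax 0.0995
ray grip 0.09 [0.4088 0.2686]
ray grip 0.097 [0.4104 0.27  ]
ray grip 0.103 [0.4117 0.2713]
wire ends [0.42788322 0.31600275] [0.39611155 0.22368069] 71.00962934878748 0.09763606265173456
rim [0.4979 0.2405 0.0562] 422
rim depth [0.4984 0.2421] 1776
wire z along [np.float64(0.0964), np.float64(0.0969), np.float64(0.1), np.float64(0.1003), np.float64(0.1003), np.float64(0.097), np.float64(0.0965), np.float64(0.0959)]
```

Request:
drive_tool --deltas '[[[0.02, 0.002, -0.012, 1.5, 0, 0, -0.3], [0.02, 0.002, -0.018, 0, 0, 0, -0.3], [0.03, 0.001, -0.016, 0, 0, 0, -0.3], [0.03, 0, 0, 0, 0, 0, -0.3], [0.01, 0, 0, 0, 0, 0, -0.3], [0, 0, 0, 0, 0, 0, -0.3], [0, 0, 0, 0, 0, 0, -0.3]]]'

```text
clock: 4.42
tcp_pos: [0.4095, 0.2707, 0.215]
orientation: [0.652, 1.569, 0.335]
contact_force: [-0.1, -0.0, 0.1]
opening: 0.35
```

Run:
```python
from h import *
o,p,d,T=snap('w3');print(o['tcp_pos'],o['opening'],R.from_euler('xyz',o['orientation']).as_matrix().round(3).tolist(),o['contact_force'],o['torque'])
```

```text
[0.40951036 0.2707382  0.21495494] 0.35042839014175553 [[0.001, 0.312, 0.95], [0.0, 0.95, -0.312], [-1.0, 0.001, 0.001]] [-0.09643424 -0.03611018  0.05741464] [-0.02377405 -0.04141504 -0.02762935]
```

View pics/w3.png

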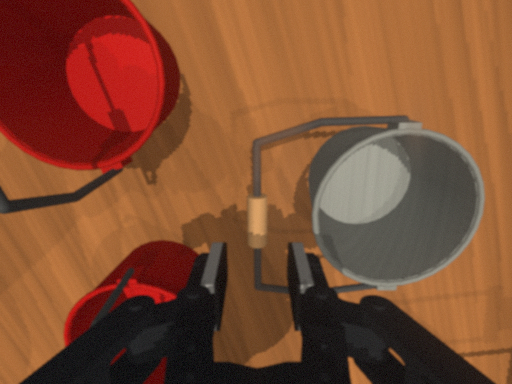

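The grip is at (258,222), centred between the jaws at columns 222 and 295. The wire runs straight down the picture, so yaw is right.

Run:
```python
from h import *
z=np.load('pics/w3.npz');X=cloud('wrist',z['d'],z['T']);im=z['im'].astype(int)
g=(im[...,0]>140)&(im[...,2]>70)&(im[...,0]-im[...,2]>40);m=np.zeros_like(g);m[190:255,246:270]=g[190:255,246:270]
v,u=np.argwhere(m).mean(0);print(u,v,m.sum(),np.median(X[m],0).round(4),np.percentile(X[m][:,2],[50,90]).round(4))
w=[X[r,250:266][np.argmax(np.where(X[r,250:266,2]<.13,X[r,250:266,2],0))].round(4) for r in(165,180,262,272)];print(w)
```

```text
257.1675749318801 218.67847411444143 734 [0.4112 0.2732 0.0984] [0.0984 0.0996]
[array([0.4211, 0.3052, 0.0961]), array([0.4176, 0.2963, 0.0954]), array([0.4004, 0.2423, 0.0958]), array([0.3999, 0.2343, 0.0957])]
```

Request:
drive_tool --deltas '[[[0.02, 0, 0, 0, 0, 0, -0.3], [0.02, 0, 0, 0, 0, 0, -0.3], [0.015, 0, 0.001, 0, 0, 0, -0.3], [0.008, 0, 0, 0, 0, 0, -0.3], [0.004, 0, 0, 0, 0, 0, -0.3], [0, 0, 0, 0, 0, 0, -0.3], [0, 0, 0, 0, 0, 0, -0.3]]]'

```text
clock: 5.05
tcp_pos: [0.4103, 0.2708, 0.148]
orientation: [0.73, 1.569, 0.414]
contact_force: [0.4, -0.1, 0.1]
opening: 0.351
```

Run:
```python
from h import *
o,p,d,T=snap('w4');print(o['tcp_pos'],o['opening'],o['contact_force'],o['torque'])
p,d=vision.grab_frame('side');cv2.imwrite('pics/s4.png',cv2.resize(p[150:350,130:330,::-1],None,fx=3,fy=3,interpolation=2))
```

```text
[0.41031657 0.27082492 0.14800501] 0.3513946198833224 [ 0.35380416 -0.07461466  0.10814107] [-0.00620432 -0.01677328  0.00744866]
```

View pics/w4.png

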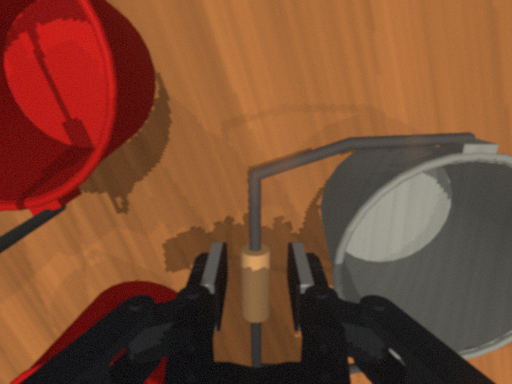

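View pics/s4.png

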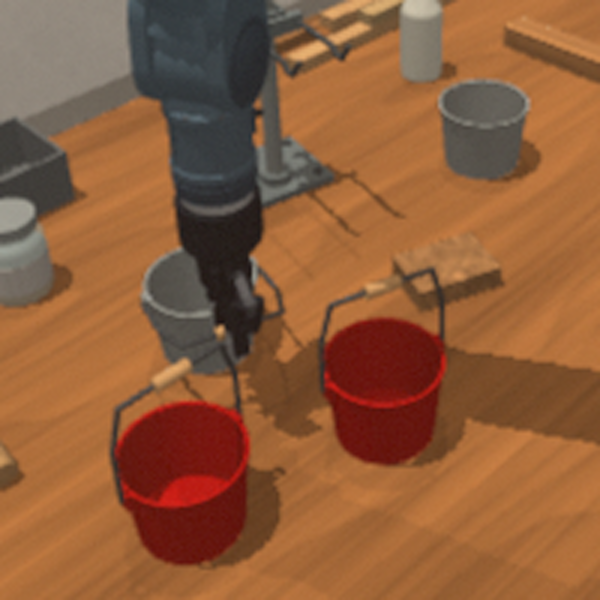

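The grip lies midway between the pads, at column 257, so I'll close gently.

Request:
drive_tool --deltas '[[[0, 0, 0, 0, 0, 0, -0.5], [0, 0, 0, 0, 0, 0, -0.6], [0, 0, 0, 0, 0, 0, -0.7], [0, 0, 0, 0, 0, 0, -0.8], [0, 0, 0, 0, 0, 0, -1], [0, 0, 0, 0, 0, 0, -1], [0, 0, 0, 0, 0, 0, -1], [0, 0, 0, 0, 0, 0, -1]]]' --force 25

```text
clock: 5.82
tcp_pos: [0.4094, 0.2706, 0.1469]
orientation: [1.642, 1.57, 1.326]
contact_force: [-0.6, 1.7, 0.4]
opening: 0.141
```

Run:
```python
from h import *
o,p,d,T=snap('w5');print(o['tcp_pos'],o['opening'],o['contact_force'],o['torque'])
```

```text
[0.40941713 0.2706482  0.146898  ] 0.14099975744649923 [-0.57878006  1.67923802  0.42602958] [0.2689988  0.06634045 0.02382998]
```

View pics/w5.png

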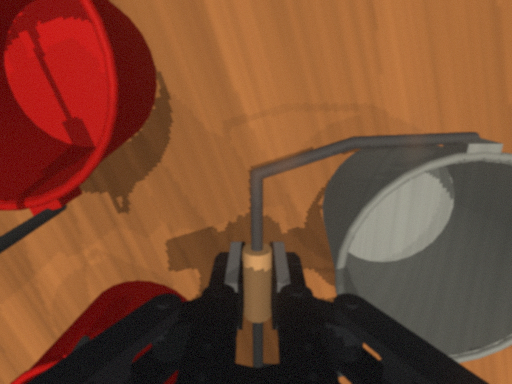

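Request:
drive_tool --deltas '[[[-0.0029, 0, 0.0006, 0, 0, 0, -1], [-0.0029, 0, 0.0007, 0, 0, 0, -1], [-0.0032, 0, 0.0009, 0, 0, 0, -1], [-0.0032, 0, 0.0009, 0, 0, 0, -1], [-0.0031, 0, 0.0011, 0, 0, 0, -1], [-0.0031, 0, 0.0012, 0, 0, 0, -1], [0, 0, 0, 0, 0, 0, -1], [0, 0, 0, 0, 0, 0, -1]]]'

```text
clock: 6.53
tcp_pos: [0.4146, 0.2689, 0.1656]
orientation: [1.329, 1.57, 1.013]
contact_force: [-0.9, 1.2, 1.0]
opening: 0.143
```

Run:
```python
from h import *
o,p,d,T=snap('w6');print(o['tcp_pos'],o['opening'],o['contact_force'],o['torque'])
```

```text
[0.41463148 0.26892812 0.16556769] 0.14297201846674568 [-0.86665605  1.17554388  1.04778478] [0.26010229 0.18005347 0.05828175]
```

View pics/w6.png

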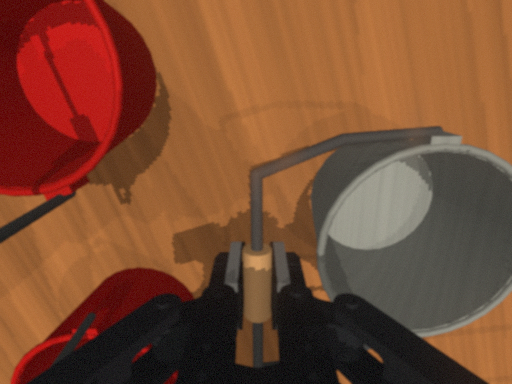

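```bash
cat >> h.py <<'E'
from scipy.optimize import least_squares
def rim(d,T,im,zl=.080,zh=.090,c0=(.498,.242),n='wrist'):
    X=cloud(n,d,T);im=im.astype(int)
    m=(im.max(-1)-im.min(-1)<28)&(X[...,2]>zl)&(X[...,2]<zh)&(np.abs(np.hypot(X[...,0]-c0[0],X[...,1]-c0[1])-.054)<.012)
    q=X[m];s=least_squares(lambda x:np.hypot(q[:,0]-x[0],q[:,1]-x[1])-.054,c0,loss='soft_l1',f_scale=.001);return s.x.round(4),m.sum()
E
python3 - <<'E'
from h import *
for t in('w2','w3','w4','w5','w6'):
    z=np.load(f'pics/{t}.npz');print(t,rim(z['d'],z['T'],z['im']))
E
```

```text
w2 (array([0.4986, 0.2419]), np.int64(1627))
w3 (array([0.498 , 0.2425]), np.int64(4449))
w4 (array([0.4984, 0.2432]), np.int64(4085))
w5 (array([0.4985, 0.2432]), np.int64(4093))
w6 (array([0.4982, 0.2428]), np.int64(4882))
```

Request:
drive_tool --deltas '[[[-0.0045, 0, 0.002, 0, 0, 0, -1], [-0.0044, 0, 0.0022, 0, 0, 0, -1], [-0.0043, 0, 0.0025, 0, 0, 0, -1], [-0.0042, 0, 0.0027, 0, 0, 0, -1], [-0.004, 0, 0.0029, 0, 0, 0, -1], [-0.0039, 0, 0.0031, 0, 0, 0, -1], [-0.0037, 0, 0.0033, 0, 0, 0, -1], [0, 0, 0, 0, 0, 0, -1]]]'

```text
clock: 7.25
tcp_pos: [0.4333, 0.2631, 0.1954]
orientation: [0.765, 1.569, 0.449]
contact_force: [-3.0, 1.9, 4.1]
opening: 0.146
```

Run:
```python
from h import *
o,p,d,T=snap('w7');print(o['tcp_pos'],o['opening'],o['contact_force'],o['torque'],rim(d,T,p))
g0=np.array([.4094,.2706,.1469]);D=o['tcp_pos']-g0;e=np.array([.95,-.312]);h=D[:2]@e
print('z travel',h,'y',D[:2]@[.312,.95],'a by h',np.degrees(np.arcsin(np.sin(np.radians(79.6))-h/.095)),'a by up',np.degrees(np.arccos(np.cos(np.radians(79.6))+D[2]/.095)))
```

```text
[0.43334747 0.26312021 0.19541597] 0.14563106869264159 [-3.04637173  1.93674945  4.14211181] [0.29092069 0.60374728 0.00349728] (array([0.4987, 0.2425]), np.int64(4396))
z travel 0.025083794904764287 y 0.0003658082272215861 a by h 46.015815763685076 a by up 46.273748626975205
```

Request:
drive_tool --deltas '[[[-0.0007, 0, -0.0007, 0, 0, 0, -1], [0, 0, 0, 0, 0, 0, -1], [0, 0, 0, 0, 0, 0, -1]]]'

```text
clock: 7.55
tcp_pos: [0.4321, 0.2631, 0.1948]
orientation: [-0.244, 1.57, -0.56]
contact_force: [1.1, 0.5, -0.5]
opening: 0.135
```

Request:
drive_tool --deltas '[[[-0.0036, 0, 0.0034, 0, 0, 0, -1], [-0.0034, 0, 0.0036, 0, 0, 0, -1], [-0.0032, 0, 0.0038, 0, 0, 0, -1], [-0.003, 0, 0.004, 0, 0, 0, -1], [0, 0, 0, 0, 0, 0, -1], [0, 0, 0, 0, 0, 0, -1]]]'

```text
clock: 8.05
tcp_pos: [0.4462, 0.2584, 0.2085]
orientation: [0.204, 1.57, -0.112]
contact_force: [0.5, -0.1, -0.9]
opening: 0.146
```

Run:
```python
from h import *
o,p,d,T=snap('w8');print(o['tcp_pos'],o['opening'],o['contact_force'],o['torque'],rim(d,T,p))
g0=np.array([.4094,.2706,.1469]);D=o['tcp_pos']-g0;e=np.array([.95,-.312]);h=D[:2]@e
print('z travel',h,'y',D[:2]@[.312,.95],'a by h',np.degrees(np.arcsin(np.sin(np.radians(79.6))-h/.095)),'a by up',np.degrees(np.arccos(np.cos(np.radians(79.6))+D[2]/.095)))
```

```text
[0.44623296 0.25843484 0.20846033] 0.14614846036149137 [ 0.46906692 -0.08651775 -0.86757115] [ 0.01978014 -0.20285568 -0.04359195] (array([0.4971, 0.2419]), np.int64(3375))
z travel 0.03878684557397709 y -6.501988761251091e-05 a by h 35.11986555614913 a by up 34.05272192730069
```

View pics/w8.png

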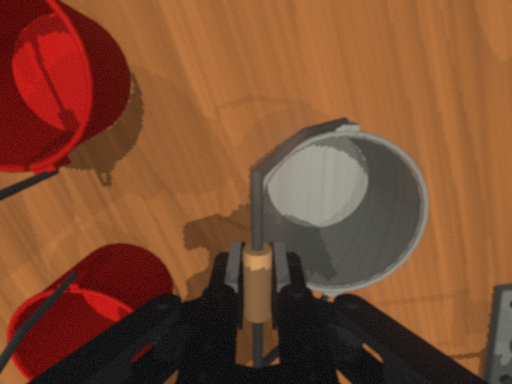

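Request:
drive_tool --deltas '[[[-0.0026, 0, 0.0042, 0, 0, 0, -1], [-0.0024, 0, 0.0043, 0, 0, 0, -1], [-0.0022, 0, 0.0044, 0, 0, 0, -1], [-0.002, 0, 0.0045, 0, 0, 0, -1], [0, 0, 0, 0, 0, 0, -1], [0, 0, 0, 0, 0, 0, -1]]]'

```text
clock: 8.6
tcp_pos: [0.4627, 0.2531, 0.2178]
orientation: [0.466, 1.57, 0.149]
contact_force: [-0.5, -0.2, 2.1]
opening: 0.144
```

```bash
cat >> h.py <<'E'
def chk(tag):
    o,p,d,T=snap(tag);print(o['clock'],o['tcp_pos'],o['opening'].round(3),o['contact_force'].round(2),o['torque'].round(2),rim(d,T,p))
    g0=np.array([.4094,.2706,.1469]);D=o['tcp_pos']-g0;e=np.array([.95,-.312]);h=D[:2]@e
    print('z travel',h,'y',D[:2]@[.312,.95],'a by h',np.degrees(np.arcsin(np.sin(np.radians(79.6))-h/.095)),'a by up',np.degrees(np.arccos(min(1,np.cos(np.radians(79.6))+D[2]/.095))))
E
python3 -c "
from h import *
chk('w9')"
```

```text
Traceback (most recent call last):
  File "h.py", line 34, in chk
    o,p,d,T=snap(tag);print(o['clock'],o['tcp_pos'],o['opening'].round(3),o['contact_force'].round(2),o['torque'].round(2),rim(d,T,p))
                                                    ^^^^^^^^^^^^^^^^^^
AttributeError: 'float' object has no attribute 'round'
```

Request:
drive_tool --deltas '[[[-0.0022, 0, 0.0045, 0, 0, 0, -1], [-0.0018, 0, 0.0046, 0, 0, 0, -1], [-0.0015, 0, 0.0047, 0, 0, 0, -1], [-0.0011, 0, 0.0048, 0, 0, 0, -1], [0, 0, 0, 0, 0, 0, -1], [0, 0, 0, 0, 0, 0, -1]]]'

```text
clock: 9.15
tcp_pos: [0.4803, 0.2472, 0.2238]
orientation: [-1.228, 1.57, -1.544]
contact_force: [0.7, 0.4, -3.0]
opening: 0.136
```

```bash
sed -i "s/o\['opening'\].round(3)/round(o['opening'],3)/" h.py; python3 -c "
from h import *
chk('w10')"
```

```text
9.15 [0.4803339  0.24717889 0.22378714] 0.136 [ 0.72  0.39 -3.  ] [-0.01 -0.17  0.05] (array([0.4961, 0.242 ]), np.int64(2714))
z travel 0.07469458817047933 y -0.00011867608575096452 a by h 11.379853818688048 a by up 8.167293048802827
```

View pics/w10.png

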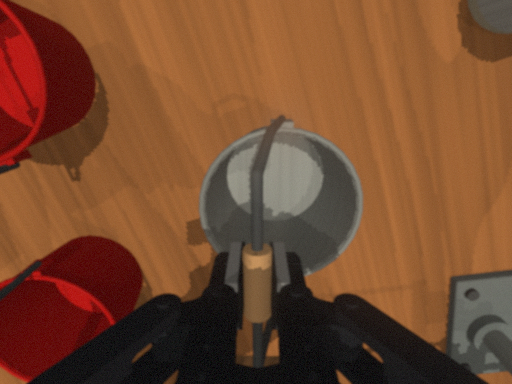

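Request:
drive_tool --deltas '[[[0.0006, 0, 0, 0, 0, 0, -1], [-0.0006, 0, 0.0035, 0, 0, 0, -1], [-0.0005, 0, 0.0035, 0, 0, 0, -1], [-0.0003, 0, 0.0035, 0, 0, 0, -1], [-0.0001, 0, 0.0035, 0, 0, 0, -1], [0, 0, 0.0035, 0, 0, 0, -1], [0, 0, 0, 0, 0, 0, -1], [0, 0, 0, 0, 0, 0, -1]]]'

```text
clock: 9.87
tcp_pos: [0.4971, 0.2419, 0.225]
orientation: [0.044, 1.57, -0.273]
contact_force: [0.3, -2.4, -0.2]
opening: 0.144
```

```bash
python3 -c "
from h import *
chk('w11')
p,d=vision.grab_frame('side');cv2.imwrite('pics/s11.png',cv2.resize(p[130:330,130:330,::-1],None,fx=3,fy=3,interpolation=2));print(rim(d,vision.camera_model('side')['world_from_camera'],p,n='side'))
p,d=vision.grab_frame('scene');cv2.imwrite('pics/c11.png',cv2.resize(p[130:300,200:400,::-1],None,fx=4,fy=4,interpolation=2))"
```

```text
9.8667 [0.49707521 0.24185903 0.22502751] 0.144 [ 0.33 -2.44 -0.22] [-0.21 -0.   -0.01] (array([0.4966, 0.2419]), np.int64(2610))
z travel 0.0922586316095934 y 5.0742708584358584e-05 a by h 0.7120891442554466 a by up 0.0
(array([0.4934, 0.2431]), np.int64(182))
```

View pics/w11.png

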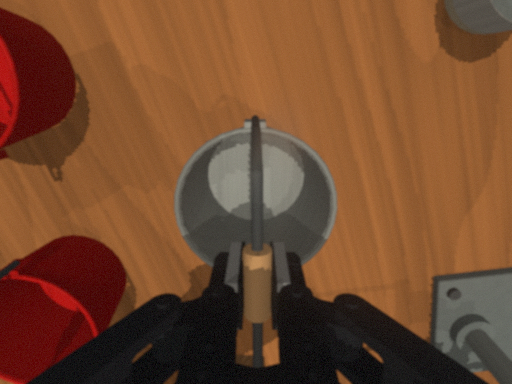

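View pics/s11.png

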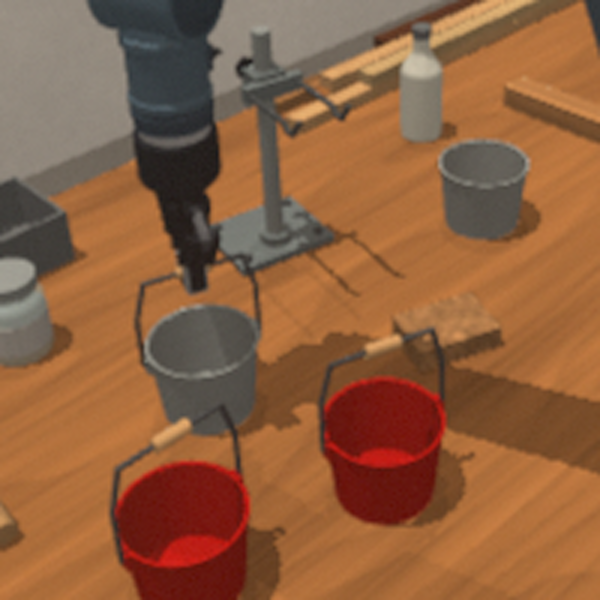

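View pics/c11.png

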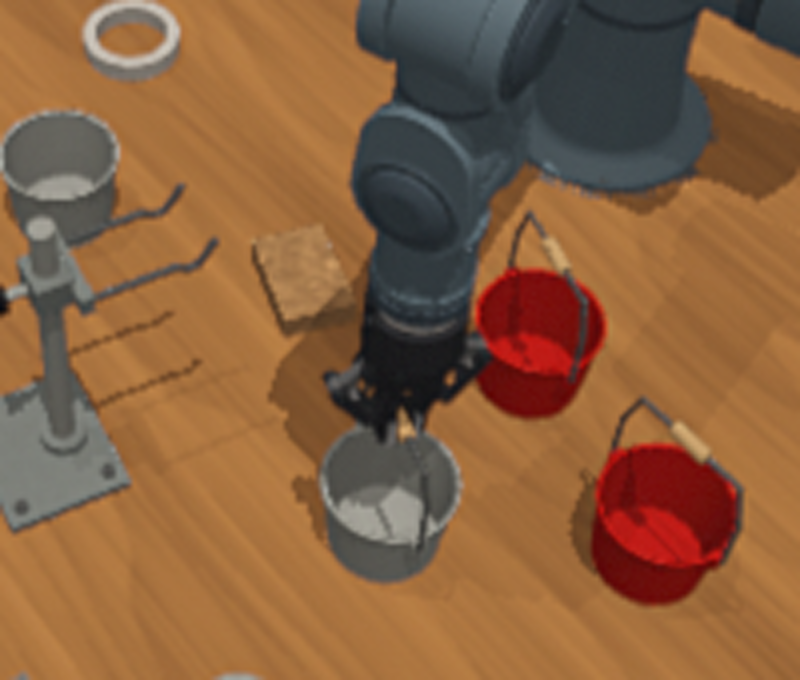

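The bail is upright and the pail still stands in its place, so I'll lift it.

Request:
drive_tool --deltas '[[[0, 0, 0, 0, 0, 0, -1], [0, 0, 0, 0, 0, 0, -1], [-0.001, 0, 0, 0, 0, 0, -1], [-0.002, 0, 0, 0, 0, 0, -1], [-0.004, 0, 0, 0, 0, 0, -1], [-0.006, 0, 0, 0, 0, 0, -1], [-0.003, 0, 0, 0, 0, 0, -1], [0, 0, 0, 0, 0, 0, -1]]]' --force 45

```text
clock: 10.68
tcp_pos: [0.4971, 0.2423, 0.2419]
orientation: [0.698, 1.569, 0.383]
contact_force: [-0.3, 0.6, -4.4]
opening: 0.13
```

Request:
drive_tool --deltas '[[[-0.006, 0, 0, 0, 0, 0, -1], [-0.012, 0, 0, 0, 0, 0, -1], [-0.015, 0, 0, 0, 0, 0, -1], [-0.018, 0, 0, 0, 0, 0, -1], [-0.015, 0, 0, 0, 0, 0, -1], [-0.01, 0, 0, 0, 0, 0, -1], [-0.005, 0, 0, 0, 0, 0, -1], [0, 0, 0, 0, 0, 0, -1]]]'

```text
clock: 11.35
tcp_pos: [0.4971, 0.2422, 0.3231]
orientation: [0.605, 1.569, 0.29]
contact_force: [0.8, 0.4, -5.1]
opening: 0.133
```

```bash
python3 -c "
from h import *
chk('w12')
p,d=vision.grab_frame('side');cv2.imwrite('pics/s12.png',cv2.resize(p[100:300,130:330,::-1],None,fx=3,fy=3,interpolation=2))"
```

```text
11.35 [0.49707473 0.24220414 0.32307547] 0.133 [ 0.75  0.44 -5.1 ] [ 0.03  0.05 -0.02] (array([0.498, 0.242]), np.int64(0))
z travel 0.0921505011691321 y 0.00037845321734040815 a by h 0.77730958167227 a by up 0.0
```

View pics/s12.png

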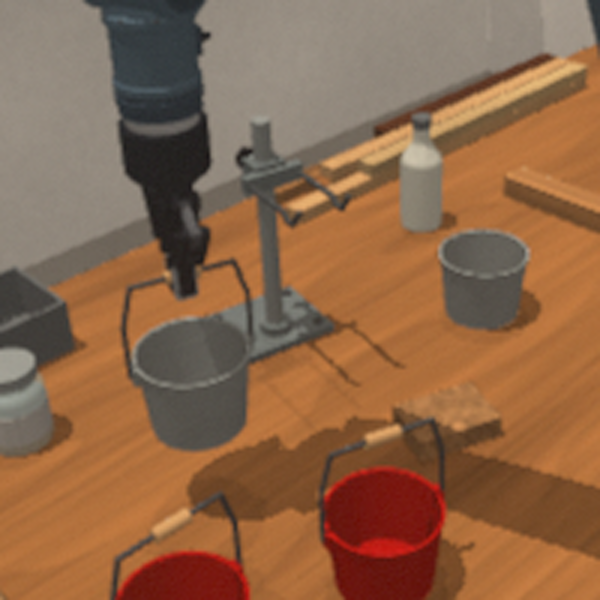

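View pics/w12.png

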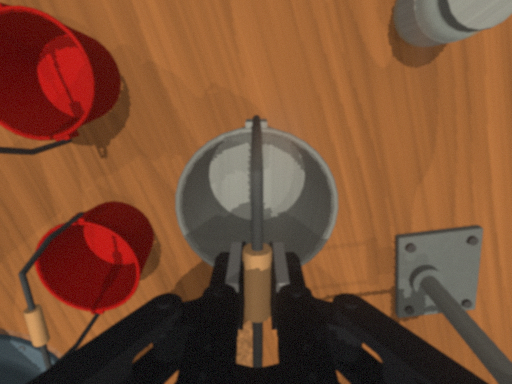

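Request:
drive_tool --deltas '[[[0, -0.006, 0.001, 0, 0, 0, -1], [0, -0.012, 0.002, 0, 0, 0, -1], [0, -0.018, 0.003, 0, 0, 0, -1], [0, -0.022, 0.004, 0, 0, 0, -1], [0, -0.022, 0.004, 0, 0, 0, -1], [0, -0.022, 0.004, 0, 0, 0, -1], [0, -0.022, 0.004, 0, 0, 0, -1], [0, -0.022, 0.005, 0, 0, 0, -1]]]'

```text
clock: 12.12
tcp_pos: [0.4756, 0.0929, 0.3212]
orientation: [-2.322, 1.569, -2.639]
contact_force: [0.2, -0.1, -4.2]
opening: 0.135
```

Request:
drive_tool --deltas '[[[0, -0.02, 0.003, -1, 0, 0, -1], [0, -0.014, 0.003, -1, 0, 0, -1], [0, -0.01, 0.002, -2, 0, 0, -1], [0, -0.005, 0.001, -2, 0, 0, -1], [0, 0, 0, -1.5, 0, 0, -1], [0, 0, 0, 0, 0, 0, -1], [0, 0, 0, 0, 0, 0, -1], [0, 0, 0, 0, 0, 0, -1]]]'

```text
clock: 12.78
tcp_pos: [0.4707, 0.045, 0.3216]
orientation: [-2.469, 1.57, -2.655]
contact_force: [-0.4, 0.3, -4.3]
opening: 0.132
```

```bash
python3 -c "
from h import *
chk('w13')
o=robot.get_obs();print(R.from_euler('xyz',o['orientation']).as_matrix().round(4).tolist())
p,d=vision.grab_frame('side');cv2.imwrite('pics/s13.png',cv2.resize(p[100:300,130:330,::-1],None,fx=3,fy=3,interpolation=2))"
```

```text
12.7833 [0.47067737 0.0450388  0.3215769 ] 0.132 [-0.41  0.32 -4.33] [-0.04  0.    0.02] (array([0.498, 0.242]), np.int64(0))
z travel 0.12858859702989542 y -0.19516459655305846 a by h -21.715167595229026 a by up 0.0
[[-0.0005, 0.1842, 0.9829], [-0.0003, 0.9829, -0.1842], [-1.0, -0.0003, -0.0004]]
```

View pics/s13.png

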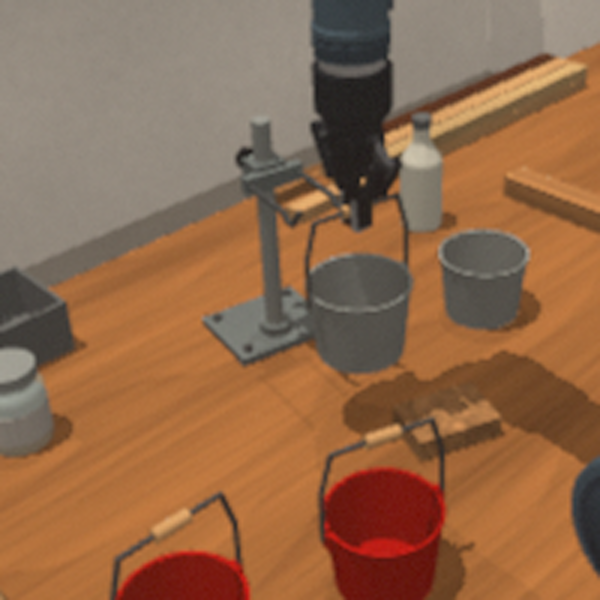

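View pics/w13.png

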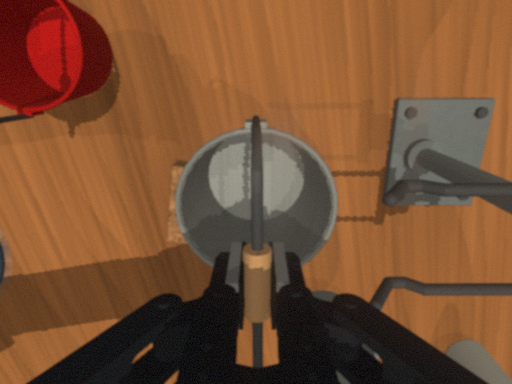

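Run:
```python
from h import *
z=np.load('pics/w13.npz');im=z['im']
def ov(p,col,I):
  for u,v in proj('wrist',prongs(p),z['T']):
    cv2.circle(I,(int((u-350+.5)*4.5),int((v-170+.5)*4.5)),1,col,-1)
I=cv2.resize(im[170:315,350:512,::-1],None,fx=4.5,fy=4.5,interpolation=0).copy()
ov([.6523,.0105,-.185,.2297],(0,255,0),I)
cv2.imwrite('pics/ov13.png',I)
X=cloud('wrist',z['d'],z['T'])
for c in(430,450,470,490,505):
  for r0,r1 in((178,200),(278,300)):
    k=np.argmax(np.where((X[r0:r1,c,2]<.3)&(X[r0:r1,c,2]>.2),X[r0:r1,c,2],0))+r0;print(c,k,X[k,c].round(4),end='|')
```

```text
430 188 [0.5665 0.0577 0.2282]|430 293 [ 0.5636 -0.0055  0.2323]|450 191 [0.5741 0.0563 0.233 ]|450 292 [ 0.5751 -0.0072  0.232 ]|470 190 [0.5843 0.0548 0.2328]|470 292 [ 0.5863 -0.009   0.2323]|490 194 [0.5947 0.0506 0.2326]|490 288 [ 0.5973 -0.0081  0.2327]|505 193 [0.6024 0.0496 0.2323]|505 294 [ 0.6064 -0.0144  0.2322]|
```

View pics/ov13.png

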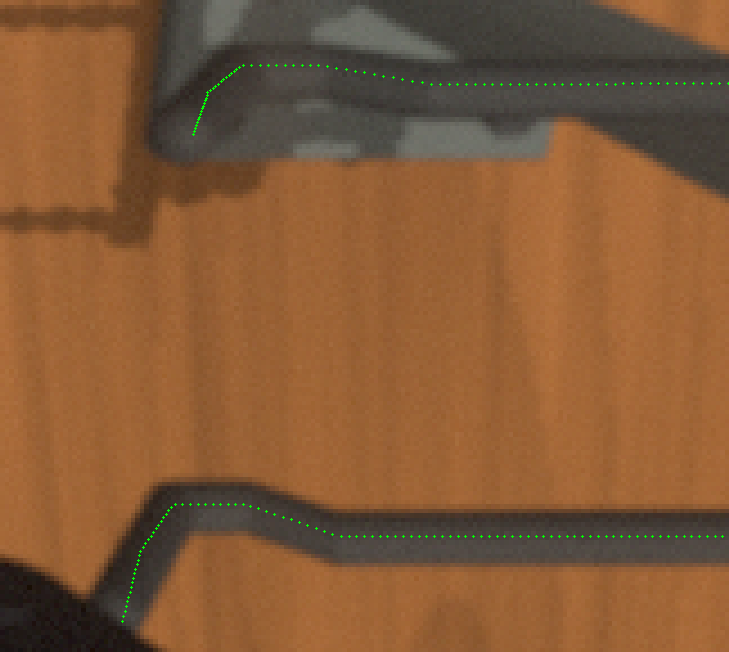

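The overlay matches both prongs in the wrist frame. The dip comes out at about (0.554, 0.029), 85 mm ahead along tool z, and yaw is aligned. Next I'll move over the tips.

Request:
drive_tool --deltas '[[[0, 0, 0.004, 0, 0, 0, -1], [0, 0, 0.008, 0, 0, 0, -1], [0, 0, 0.012, 0, 0, 0, -1], [0, 0, 0.014, 0, 0, 0, -1], [0, 0, 0.014, 0, 0, 0, -1], [0, 0, 0.012, 0, 0, 0, -1], [0, 0, 0.01, 0, 0, 0, -1], [0, 0, 0.006, 0, 0, 0, -1]]]'

```text
clock: 13.55
tcp_pos: [0.5517, 0.0304, 0.3215]
orientation: [-0.23, 1.57, -0.415]
contact_force: [0.5, 0.7, -3.6]
opening: 0.137
```

Request:
drive_tool --deltas '[[[0, 0, 0.005, 0, 0, 0, -1], [0, 0, 0, 0, 0, 0, -1], [0.005, 0, 0, 0, 0, 0, -1], [0.008, 0, 0, 0, 0, 0, -1], [0.006, 0, 0, 0, 0, 0, -1], [0.004, 0, 0, 0, 0, 0, -1], [0, 0, 0, 0, 0, 0, -1], [0, 0, 0, 0, 0, 0, -1]]]'

```text
clock: 14.22
tcp_pos: [0.554, 0.0298, 0.2983]
orientation: [-2.908, 1.569, -3.093]
contact_force: [0.3, -0.0, -3.7]
opening: 0.134
```

```bash
python3 -c "
from h import *
chk('w14')
p,d=vision.grab_frame('side');cv2.imwrite('pics/s14.png',cv2.resize(p[120:280,160:300,::-1],None,fx=3.7,fy=3.7,interpolation=2))
p,d=vision.grab_frame('scene');cv2.imwrite('pics/c14.png',cv2.resize(p[130:260,180:300,::-1],None,fx=4.5,fy=4.5,interpolation=2))"
```

```text
14.2167 [0.55404561 0.02982724 0.29834538] 0.134 [ 0.31 -0.01 -3.74] [ 0.01 -0.01  0.01] (array([0.498, 0.242]), np.int64(0))
z travel 0.21253443273667483 y -0.18360468723534923 a by h nan a by up 0.0h.py:36: RuntimeWarning: invalid value encountered in arcsin
  print('z travel',h,'y',D[:2]@[.312,.95],'a by h',np.degrees(np.arcsin(np.sin(np.radians(79.6))-h/.095)),'a by up',np.degrees(np.arccos(min(1,np.cos(np.radians(79.6))+D[2]/.095))))
```

View pics/s14.png

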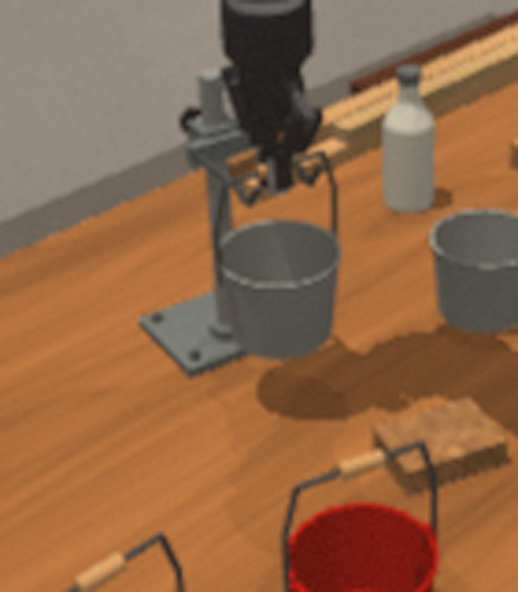

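View pics/w14.png

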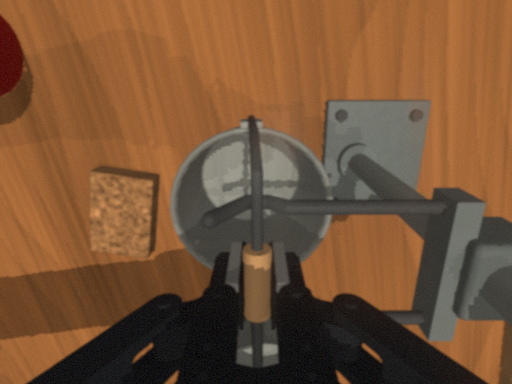

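View pics/c14.png

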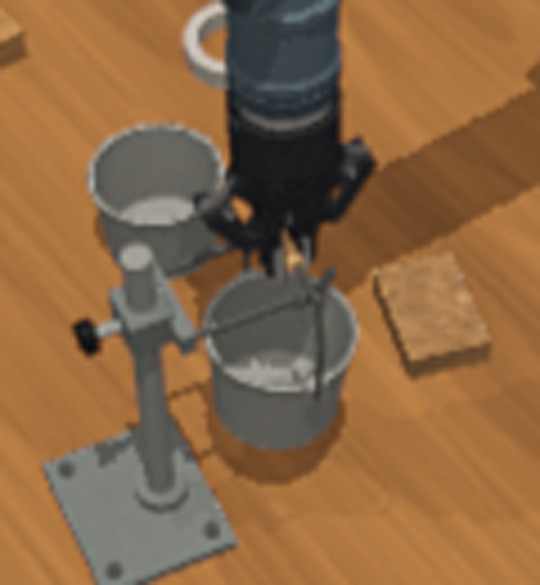

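Request:
drive_tool --deltas '[[[0.004, 0, 0, 0, 0, 0, -1], [0.004, 0, 0, 0, 0, 0, -1], [0.003, 0, 0, 0, 0, 0, -1], [0.001, 0, 0, 0, 0, 0, -1], [0, 0, 0, 0, 0, 0, -1], [0, 0, 0, 0, 0, 0, -1]]]'

```text
clock: 14.87
tcp_pos: [0.5544, 0.0298, 0.2866]
orientation: [-2.948, 1.57, -3.132]
contact_force: [-0.1, -0.1, -3.8]
opening: 0.133
```

Request:
drive_tool --deltas '[[[0.001, 0, 0, 0, 0, 0, -1], [0.001, 0, 0, 0, 0, 0, -1], [0, 0, 0, 0, 0, 0, -1], [0, 0, 0, 0, 0, 0, -1]]]'

```text
clock: 15.2
tcp_pos: [0.5549, 0.0297, 0.285]
orientation: [-0.144, 1.57, -0.329]
contact_force: [0.3, 0.2, -5.0]
opening: 0.136
```

Request:
drive_tool --deltas '[[[0.001, 0, 0, 0, 0, 0, -1], [0.0005, 0, 0, 0, 0, 0, -1], [0, 0, 0, 0, 0, 0, -1], [0, 0, 0, 0, 0, 0, -1]]]'

```text
clock: 15.53
tcp_pos: [0.5545, 0.0298, 0.2833]
orientation: [-2.931, 1.57, -3.116]
contact_force: [-1.2, 0.0, -5.4]
opening: 0.136
```

Request:
drive_tool --deltas '[[[0.0005, 0, 0, 0, 0, 0, -1], [0.0005, 0, 0, 0, 0, 0, -1], [0, 0, 0, 0, 0, 0, -1], [0, 0, 0, 0, 0, 0, -1]]]'

```text
clock: 15.87
tcp_pos: [0.5547, 0.0297, 0.2823]
orientation: [-2.324, 1.571, -2.509]
contact_force: [1.1, -0.7, -4.3]
opening: 0.135
```

Request:
drive_tool --deltas '[[[0.0005, 0, 0, 0, 0, 0, -1], [0.0005, 0, 0, 0, 0, 0, -1], [0, 0, 0, 0, 0, 0, -1], [0, 0, 0, 0, 0, 0, -1]]]'

```text
clock: 16.2
tcp_pos: [0.555, 0.0297, 0.2818]
orientation: [-0.058, 1.57, -0.242]
contact_force: [0.7, -0.1, -2.3]
opening: 0.138
```

Request:
drive_tool --deltas '[[[0.0005, 0, 0, 0, 0, 0, -1], [0, 0, 0, 0, 0, 0, -1], [0, 0, 0, 0, 0, 0, -1]]]'

```text
clock: 16.45
tcp_pos: [0.5552, 0.0297, 0.2816]
orientation: [0.022, 1.569, -0.163]
contact_force: [0.2, 0.2, 0.3]
opening: 0.133
```

```bash
python3 -c "
from h import *
fs=[]
o,p,d,T=snap('w15');print(o['tcp_pos'],o['contact_force'],o['torque'])
p,d=vision.grab_frame('side');cv2.imwrite('pics/s15.png',cv2.resize(p[140:220,190:280,::-1],None,fx=6,fy=6,interpolation=2))
p,d=vision.grab_frame('scene');cv2.imwrite('pics/c15.png',cv2.resize(p[160:260,200:290,::-1],None,fx=6,fy=6,interpolation=2));print(robot.get_obs()['contact_force'])"
```

```text
[0.55524043 0.02968496 0.28155565] [0.16466187 0.15344869 0.30300656] [-0.08295887 -0.0354499   0.01435933]
[-0.2135838  -0.36102262  1.92978042]
```

View pics/s15.png

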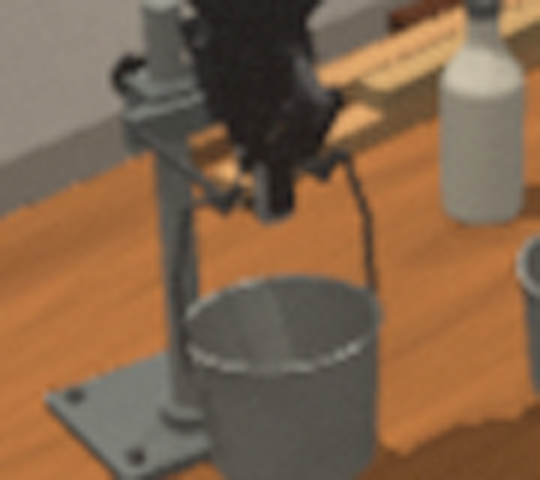

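View pics/c15.png

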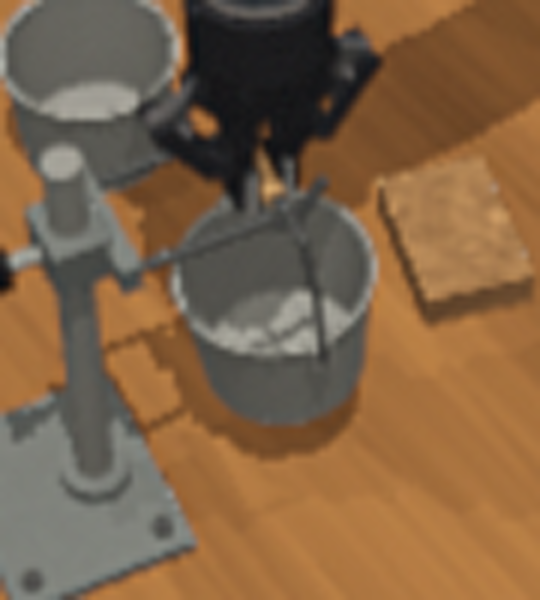

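View pics/w15.png

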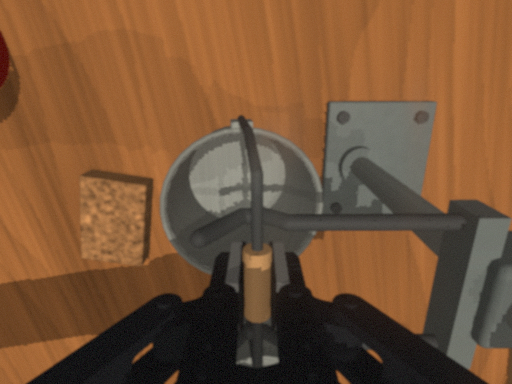

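The force has gone from −5 N (pail carried) to about 0, so the prongs now bear the weight. The bail looks slightly off vertical, with the ear at column 240 against the wire at 257. I'll wait and look again to see if that is swing.

Request:
drive_tool --deltas '[[[0, 0, 0, 0, 0, 0, -1], [0, 0, 0, 0, 0, 0, -1], [0, 0, 0, 0, 0, 0, -1], [0, 0, 0, 0, 0, 0, -1]]]'

```text
clock: 16.93
tcp_pos: [0.555, 0.0297, 0.2813]
orientation: [0.008, 1.57, -0.176]
contact_force: [-0.6, 0.1, 4.2]
opening: 0.135
```

```bash
cat > t.py <<'E'
from h import *
import sys
o,p,d,T=snap(sys.argv[1]);X=cloud('wrist',d,T);im=p.astype(int)
print(o['clock'],o['tcp_pos'].round(4),o['contact_force'].round(2),o['torque'].round(3))
m=(im.max(-1)-im.min(-1)<30)&(X[...,2]>.12)&(X[...,2]<.16)&(np.hypot(X[...,0]-.55,X[...,1]-.03)<.08)
q=X[m];s=least_squares(lambda x:np.hypot(q[:,0]-x[0],q[:,1]-x[1])-.054,[.55,.03],loss='soft_l1',f_scale=.001)
A=np.c_[q,np.ones(len(q))]
print('rim centre',s.x.round(4),len(q),'z',np.median(q[:,2]).round(4),'dz/dx,dy',np.linalg.lstsq(np.c_[q[:,:2]-s.x,np.ones(len(q))],q[:,2],rcond=None)[0].round(3))
E
python3 t.py w16
```

```text
16.9333 [0.555  0.0297 0.2813] [-0.64  0.08  4.25] [-0.002  0.028 -0.064]
rim centre [0.5605 0.0292] 3835 z 0.1386 dz/dx,dy [0.076 0.076 0.136]
```

View pics/w16.png

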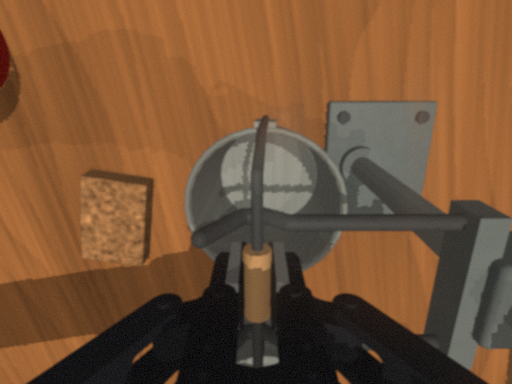

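It is a small swing. The tool also presses about 4 N more than needed, so I'll back off 0.4 mm and let the swing damp.

Request:
drive_tool --deltas '[[[-0.0004, 0, 0, 0, 0, 0, -1], [0, 0, 0, 0, 0, 0, -1], [0, 0, 0, 0, 0, 0, -1], [0, 0, 0, 0, 0, 0, -1], [0, 0, 0, 0, 0, 0, -1], [0, 0, 0, 0, 0, 0, -1], [0, 0, 0, 0, 0, 0, -1], [0, 0, 0, 0, 0, 0, -1]]]'

```text
clock: 17.65
tcp_pos: [0.5549, 0.0297, 0.2814]
orientation: [-0.073, 1.57, -0.258]
contact_force: [1.8, -0.8, 3.4]
opening: 0.131
```

Request:
drive_tool --deltas '[[[0, 0, 0, 0, 0, 0, -1], [0, 0, 0, 0, 0, 0, -1], [0, 0, 0, 0, 0, 0, -1], [0, 0, 0, 0, 0, 0, -1], [0, 0, 0, 0, 0, 0, -1], [0, 0, 0, 0, 0, 0, -1], [0, 0, 0, 0, 0, 0, -1], [0, 0, 0, 0, 0, 0, -1]]]'

```text
clock: 18.32
tcp_pos: [0.5548, 0.0297, 0.2814]
orientation: [-0.195, 1.57, -0.38]
contact_force: [3.2, 0.5, 3.9]
opening: 0.132
```

Request:
drive_tool --deltas '[[[0, 0, 0, 0, 0, 0, -1], [0, 0, 0, 0, 0, 0, -1], [0, 0, 0, 0, 0, 0, -1], [0, 0, 0, 0, 0, 0, -1], [0, 0, 0, 0, 0, 0, -1], [0, 0, 0, 0, 0, 0, -1], [0, 0, 0, 0, 0, 0, -1], [0, 0, 0, 0, 0, 0, -1]]]'

```text
clock: 18.98
tcp_pos: [0.5549, 0.0297, 0.2814]
orientation: [-0.071, 1.57, -0.256]
contact_force: [2.9, -0.5, 3.3]
opening: 0.137
```

```bash
python3 t.py w17;python3 t.py w18;python3 t.py w19;python3 t.py w20;python3 t.py w21;python3 t.py w22
```

```text
18.9833 [0.5549 0.0297 0.2814] [ 2.87 -0.5   3.26] [-0.168 -0.727  0.012]
rim centre [0.5562 0.03  ] 3870 z 0.1397 dz/dx,dy [0.03  0.082 0.136]
19.0333 [0.5548 0.0298 0.2814] [ 2.48 -0.74  4.9 ] [-0.139 -0.699  0.026]
rim centre [0.5561 0.03  ] 3865 z 0.1397 dz/dx,dy [0.029 0.082 0.136]
19.0833 [0.5548 0.0297 0.2814] [ 3.4  -0.78  3.79] [-0.13  -0.736  0.073]
rim centre [0.5561 0.03  ] 3866 z 0.1397 dz/dx,dy [0.031 0.082 0.136]
19.1333 [0.5548 0.0297 0.2813] [ 4.24 -1.54  4.23] [-0.103 -0.769 -0.001]
rim centre [0.5561 0.03  ] 3879 z 0.1397 dz/dx,dy [0.031 0.082 0.136]
19.1833 [0.5548 0.0297 0.2814] [ 4.92 -0.53  3.04] [-0.111 -0.758  0.046]
rim centre [0.5561 0.0299] 3854 z 0.1397 dz/dx,dy [0.032 0.08  0.136]
19.2333 [0.5549 0.0297 0.2814] [ 4.15 -0.47  3.87] [-0.099 -0.728  0.02 ]
rim centre [0.5562 0.03  ] 3869 z 0.1397 dz/dx,dy [0.031 0.082 0.136]
```

At rest the tool feels +x 4 N and +z 4 N, so the wire leans on the slope on the tip side. I'll ease it up slightly and inward, toward the dip's bottom.

Request:
drive_tool --deltas '[[[-0.0004, 0, 0.0005, 0, 0, 0, -1], [0, 0, 0.0005, 0, 0, 0, -1], [0, 0, 0, 0, 0, 0, -1], [0, 0, 0, 0, 0, 0, -1], [0, 0, 0, 0, 0, 0, -1]]]'

```text
clock: 19.7
tcp_pos: [0.555, 0.0297, 0.2814]
orientation: [-3.059, 1.569, 3.039]
contact_force: [0.1, 0.1, 3.7]
opening: 0.137
```

Request:
drive_tool --deltas '[[[-0.0005, 0, 0.0005, 0, 0, 0, -1], [0, 0, 0, 0, 0, 0, -1], [0, 0, 0, 0, 0, 0, -1], [0, 0, 0, 0, 0, 0, -1]]]'

```text
clock: 20.03
tcp_pos: [0.5552, 0.0297, 0.2815]
orientation: [-3.072, 1.568, 3.027]
contact_force: [-1.7, 1.6, 1.2]
opening: 0.13
```

```bash
python3 t.py w23;python3 t.py w24
```

```text
20.0333 [0.5552 0.0297 0.2815] [-1.72  1.58  1.24] [ 0.118  0.348 -0.012]
rim centre [0.5553 0.0301] 3870 z 0.1399 dz/dx,dy [0.022 0.083 0.136]
20.0833 [0.5553 0.0297 0.2815] [-1.87  0.62  1.6 ] [ 0.106  0.484 -0.003]
rim centre [0.5552 0.0302] 3889 z 0.14 dz/dx,dy [0.019 0.083 0.136]
```

View pics/w24.png

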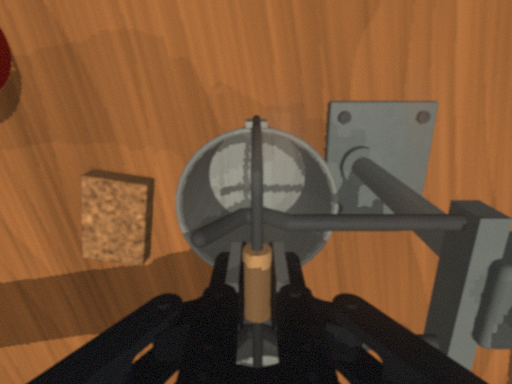

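Run:
```python
from h import *
for t,c,zl in(('w13',(.471,.045),.165),('w24',(.555,.03),.12),('w11',(.4966,.2419),.07)):
    z=np.load(f'pics/{t}.npz');X=cloud('wrist',z['d'],z['T']);im=z['im'].astype(int)
    m=(im.max(-1)-im.min(-1)<30)&(X[...,2]>zl)&(X[...,2]<zl+.04)&(np.hypot(X[...,0]-c[0],X[...,1]-c[1])<.08);q=X[m]
    print(t,np.linalg.lstsq(np.c_[q[:,:2]-c,np.ones(len(q))],q[:,2],rcond=None)[0].round(3))
```

```text
w13 [0.013 0.063 0.177]
w24 [0.019 0.083 0.136]
w11 [0.023 0.059 0.081]
```

The level matches the baseline on the bench to within about 1°. The prongs carry the weight, so I'll release slowly.

Request:
drive_tool --deltas '[[[0, 0, 0, 0, 0, 0, -0.72], [0, 0, 0, 0, 0, 0, -0.68], [0, 0, 0, 0, 0, 0, -0.64], [0, 0, 0, 0, 0, 0, -0.58], [0, 0, 0, 0, 0, 0, -0.5], [0, 0, 0, 0, 0, 0, -0.4], [0, 0, 0, 0, 0, 0, -0.4], [0, 0, 0, 0, 0, 0, -0.4]]]' --force 20

```text
clock: 20.8
tcp_pos: [0.5563, 0.0294, 0.2823]
orientation: [-0.213, 1.57, -0.398]
contact_force: [0.0, -0.1, -0.9]
opening: 0.304
```

```bash
python3 t.py w25; python3 -c "
from h import *
print(robot.get_obs()['opening'])"
```

```text
20.8 [0.5563 0.0294 0.2823] [ 0.03 -0.09 -0.95] [ 0.059 -0.019  0.032]
rim centre [0.5562 0.0301] 3870 z 0.1397 dz/dx,dy [0.028 0.084 0.136]
0.2980990511200395
```

View pics/w25.png

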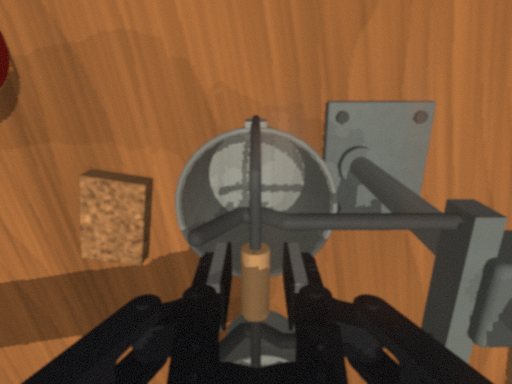

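The grip is free between the pads and the pail did not move. I'll retreat straight up.

Request:
drive_tool --deltas '[[[-0.003, 0, 0, 0, 0, 0, -0.4], [-0.006, 0, 0, 0, 0, 0, -0.4], [-0.012, 0, 0, 0, 0, 0, -0.4], [-0.02, 0, 0, 0, 0, 0, -0.4], [-0.03, 0, 0, 0, 0, 0, -0.4], [-0.03, 0, 0, 0, 0, 0, -0.4], [-0.02, 0, 0, 0, 0, 0, -0.4], [0, 0, 0, 0, 0, 0, -0.4]]]'

```text
clock: 21.52
tcp_pos: [0.5575, 0.0294, 0.4089]
orientation: [0.112, 1.562, -0.073]
contact_force: [-0.1, -0.3, 0.4]
opening: 0.3
```

```bash
python3 t.py w26; python3 -c "
from h import *
p,d=vision.grab_frame('side');cv2.imwrite('pics/s26.png',cv2.resize(p[120:260,170:310,::-1],None,fx=4,fy=4,interpolation=2))
p,d=vision.grab_frame('scene');cv2.imwrite('pics/c26.png',cv2.resize(p[150:270,190:300,::-1],None,fx=5,fy=5,interpolation=2))
cv2.imwrite('pics/c26f.png',p[:,:,::-1])"
```

```text
21.5167 [0.5575 0.0294 0.4089] [-0.13 -0.27  0.38] [-0.016  0.023  0.004]
rim centre [0.5563 0.03  ] 2097 z 0.1393 dz/dx,dy [0.024 0.057 0.136]
```

View pics/w26.png

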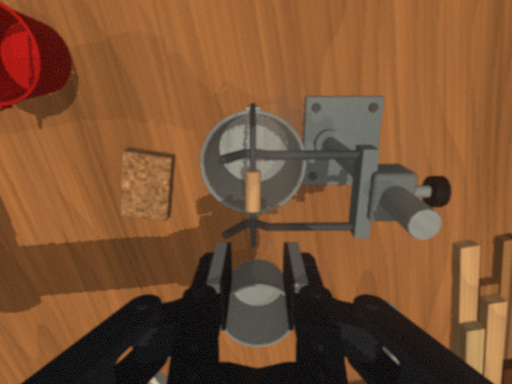

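View pics/s26.png

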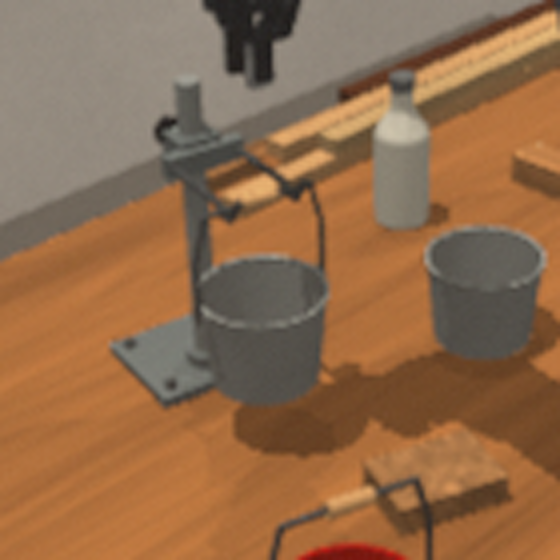

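View pics/c26.png

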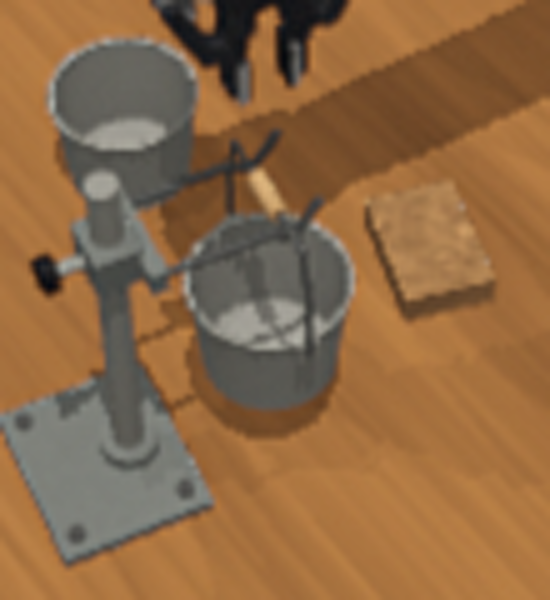

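View pics/c26f.png

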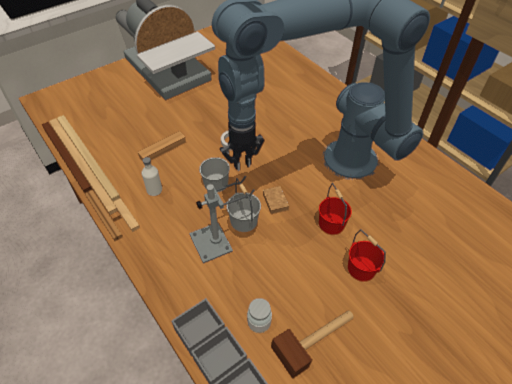

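The pail hangs level with its wire in both dips: in the wrist view the wire is at column 253, just behind the tips at 225–230. The gripper is well clear. I'll let it settle for a moment, check stillness, and hand in.

Request:
drive_tool --deltas '[[[0, 0, 0, 0, 0, 0, -0.4], [0, 0, 0, 0, 0, 0, -0.4], [0, 0, 0, 0, 0, 0, -0.4], [0, 0, 0, 0, 0, 0, -0.4], [0, 0, 0, 0, 0, 0, -0.4], [0, 0, 0, 0, 0, 0, -0.4]]]'

```text
clock: 22.17
tcp_pos: [0.5561, 0.0295, 0.4029]
orientation: [-2.832, 1.57, -3.017]
contact_force: [-0.3, -0.4, 0.3]
opening: 0.295
```

```bash
python3 t.py w27; python3 -c "
from h import *
print(robot.hand_in())"
```

```text
22.1667 [0.5561 0.0295 0.4029] [-0.29 -0.38  0.32] [ 0.037  0.013 -0.007]
rim centre [0.5563 0.03  ] 2159 z 0.1393 dz/dx,dy [0.025 0.058 0.136]
the job is handed in; nothing more can be done
None
```

The steel pail now hangs on the bracket with its bail wire in the dips of both prongs, and I handed the job in at about 22 s.

- **Raising the bail:** I gripped the wooden grip and swung it up along its arc. The pail stayed standing and moved by no more than about 2 mm in my measurements.
- **Hanging:** I lifted the pail (about 4–5 N), turned it square to the bracket, carried it over the tips and lowered it in small steps until the prongs bore the weight. Then I let go slowly and went straight up.

**Last checks:**
- The wire lies across both prongs just behind the tips.
- The rim centre was the same to 0.1 mm over the last 0.65 s, and level to about 1°.
- The wrist force was near zero, and nothing else on the bench looked moved.

**What did not go perfectly:**
- On the arc the pull briefly reached about 3 N upward and 5 N inward. I eased both off.
- At set-down the pail swung slightly. The tool also pressed about 4 to 6 N beyond the pail's weight, roughly 9–10 N on the bracket and under its 15 N limit. I backed off before releasing.
- The overlays of my bracket model on the early images were off by 2–3 mm between cameras, so I used the later close wrist view to line up.

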